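# Sink the puzzle-bar keys at the punch bench

### The job

Sink both keys of every walnut puzzle bar lying on the coffee table: slide one end of the bar flat into the punch bench up to its stop, strike the sprung punch fully down with the held mallet, then pull the bar out, turn it end for end and do the other end (never push the punch with the gripper itself). Lay each finished bar flat on the floor of the wooden tray, and at the end stand the mallet upright on the middle of its cork coaster again. Leave the bowl, the puzzle cube and the clacker where they are.

Things in the scene. Friction and masses are not known exactly. Their poses are not given: they have to be found in the camera images.
- bar_1: Loose walnut puzzle bar, 180 x 44 x 40 mm high, 0.2 kg, lying flat. Origin: centre of its underside; x along its length, z up. In its top face, centred at x = +66 mm and x = -66 mm, is an open square pocket 22 mm wide with a paler 20 mm square key whose top starts 1 mm below the bar's top face.
- bar_2: A second bar, the same in every way; in some starts one of the two bars is absent.
- bench: Punch bench, fixed: a pale wooden bed with a bent steel bracket holding the sprung punch over its far end. Origin: on the table right under the punch axis. The bed spans x = -200 to +60 mm, y = +-65 mm, top at z = 12 mm. A bar lying flat on the bed is slid in endways along +x. Fences 48 mm apart (x = -24 to +24 mm, tops at z = 34 mm, flared out to x = -38 mm) guide its end.
- bench_stop (a point): Middle of the foot of the upright stop face, 24 mm beyond the punch axis (x = +24 mm of the bench, z = 12 mm); axes as the bench. A bar end pushed up to it has its key (66 mm from the bar's middle) right under the punch. A key within 5 mm of the axis is met by the punch.
- bench_arm (a point): Middle of the flat top of the bracket's arm, 74 mm above the table; axes as the bench. The arm is 40 mm wide and spans x = -20 to +48 mm of the bench, with its underside 62 mm above the table, so a bar goes in and out only endways, never from above.
- punch (a joint): Travel of the sprung punch, metres: 0 = up (rest), 0.018 = struck fully down. Spring 1.5 N at rest to 6 N fully down, and it springs back up by itself. Its round tip (10 mm thick) rests 6 mm above a bar's top face and reaches 12 mm below it when fully down.
- punch_top (a point): Centre of the top of the punch's round steel head (28 mm across, 12 mm thick), the face to strike, 105 mm above the table when up; moves with the punch; z up.
- mallet: Loose mallet, 0.28 kg: black rubber cylinder head 60 mm across, 75 mm tall, standing by itself on its striking face; a level pale wooden handle, 18 mm wide, 22 mm high, reaches out to x = -168 mm, its axis 38 mm above the face. Origin: centre of the lower striking face; x from handle to head, z up. Hold it firmly (100 N) from above by the handle, at about x = -65 mm.
- coaster: Round cork coaster, fixed, 110 mm across, 6 mm thick; origin at the centre of its underside. The mallet starts on it.
- tray: Shallow wooden tray, fixed, outside 220 (x) x 210 (y) x 20 mm high, walls 6 mm, floor about 6 mm; origin at the centre of its underside. Two bars fit side by side lengthways along its x, at y = +-45 mm.
- bowl: Bystander: stainless steel bowl 130 mm across, 55 mm high, with a blue plastic ball in it. Origin: centre of its underside.
- cube: Bystander: wooden puzzle cube, 64 mm. Origin: centre of its underside.
- clacker: Bystander: orange plastic clacker, about 160 mm long, 18 mm high. Origin: centre of its underside.
- key_1a (a joint): How far the key in the +x end of bar_1 has been sunk, metres: 0 = as it starts, 0.013 = the limit; a full stroke of the punch leaves it at about 0.011. Friction (about 4 N) holds it where it is left. The pocket is too narrow for a mallet or a finger: only the punch's tip reaches in.
- key_1b (a joint): How far the key in the -x end of bar_1 has been sunk, metres: 0 = as it starts, 0.013 = the limit; a full stroke of the punch leaves it at about 0.011. Friction (about 4 N) holds it where it is left. The pocket is too narrow for a mallet or a finger: only the punch's tip reaches in.
- key_2a (a joint): How far the key in the +x end of bar_2 has been sunk, metres: 0 = as it starts, 0.013 = the limit; a full stroke of the punch leaves it at about 0.011. Friction (about 4 N) holds it where it is left. The pocket is too narrow for a mallet or a finger: only the punch's tip reaches in.
- key_2b (a joint): How far the key in the -x end of bar_2 has been sunk, metres: 0 = as it starts, 0.013 = the limit; a full stroke of the punch leaves it at about 0.011. Friction (about 4 N) holds it where it is left. The pocket is too narrow for a mallet or a finger: only the punch's tip reaches in.
Mind the look-alikes: they are no part of the job. What is shaped like the bar_1 but pink is not meant. Several things have the shape of the mallet; the one meant has the colours described above.

How it is judged:
By the outcome, as a careful person would: the job done as asked, in the order asked, and still so for the second after the job is handed in, with the robot touching nothing.
Of bar_1, bar_2 only 1 to 2 are there at a start; the rules pass over those that are not, and their reading is None.
At some moment in a run one of bar_1, bar_2 may be knocked a few centimetres aside while the robot is not near it.
It also fails if it takes over 210 s, if anything falls off the work surface, if the arm or the gripper's body presses on something with over 40 N, if the wrist force passes 120 N, or if a joint passes its speed limit or range.

### The arm

A 7-joint arm with a two-finger parallel gripper is mounted at the origin on the work surface. World frame = base frame: x ahead of the robot, y to its left, z up, the work surface at z = 0. Lengths are in m, angles in rad, forces in N, time in s.
With the tool pointing down it reaches from about 0.425 to 0.925 m from the base axis. Payload 6.8 kg.
Tool frame: the origin (TCP) lies midway between the tips of the shut fingers; the grasp point (between the pads) lies 19 mm behind it; z points along the fingers, y is the line along which they close (so a half turn about z gives the same grasp; the last joint's range is limited). The gripper opens to 88 mm and grips with 3 to 60 N. Pads are 20 mm wide; open, the fingers measure 115 mm over their backs; the gripper's body (75 mm by 178 mm) begins 61 mm behind the grasp point.
Start: joints at [1.237, 0.477, 0.022, 1.555, -0.011, 1.109, -0.083], TCP at [0.151, -0.658, 0.223] pointing down, gripper open.
Joint ranges: [-2.96, 2.96], [-0.34, 2.1], [-1.41, 1.46], [0.24, 2.44], [-1.37, 4.51], [0.17, 1.92], [-2.96, 2.96]. Speed limits (rad/s): [2.39, 2.39, 3.14, 3.14, 3.14, 3.14, 3.14].

### API

Orientations are given as a rotation vector (axis times angle).
In Python, from station import robot gives the robot as it stands.
- The arm moves only by the tool play_rows, never from a script. Its argument "motion" is a list of rows, each an object of numbers: "x", "y", "z": the shift along the tool's x, y, z scaled (see below); "wx", "wy", "wz": the turn, a rotation vector about the tool's x, y, z scaled (see below). In form: [{"x": .., "y": .., "z": .., "wx": .., "wy": .., "wz": ..}, ...]. A call has 1 to 12 rows; each row is the pose to reach, as a shift and turn from the pose commanded when the call began, along the tool's axes at that moment; what a row does not reach only later rows make up. The controller multiplies each number of a shift by 100 mm and each number of a turn by pi/2 rad. A row lasts 1/8 s, in which the tool goes at most 62.5 mm and 10.7 degrees, less where a joint would pass 70% of its speed; a pose out of reach is approached as far as the arm can. A call with a number of a shift or a turn outside -1 to 1 is refused whole. A call with a gripper value outside its range is refused whole. "hand" is the opening, from 0 (shut) to 1 (fully open), set as the call begins (left out, the last holds). The fingers move at their own pace and stop on an object; "force" is the grip in N (left out, the last holds). Time passes only in rows, so rows that repeat a pose let the fingers close. It gives the time, the measured TCP pose, the force, the opening and the grip force at its end, in the units of the state.
- robot.state(): the state, without advancing time (a new reading comes with each control period).
- robot.get_image(name): name is "side" or "top"; returns a dict with "color" (384x512x3 uint8, red, green, blue), "fovy" (degrees; the focal length in pixels is half the picture's height over the tangent of half this angle, whatever the lens; pixels are square), "cx", "cy" (the principal point, pixels), "D" ([k1, k2, p1, p2, k3] as OpenCV has them; the pictures are not rectified), "cam_to_world" (4x4, takes a point from camera to world coordinates). Camera axes: x right, y down, z forward; pixel columns grow to the right and rows downward; lengths in m; the calibration is good to about 2 mm. A picture is of the moment at which its call begins. There is no depth.
- robot.job_done(): hands the job in; it is judged then, once.
The state is a dict: "time_s": time; "qpos": joint angles; "joint_vel": joint speeds; "joint_efforts": joint torques, N m; "position": TCP position; "orientation": TCP orientation; "ft_force": force on the tool from outside, world axes, zero at the start; "ft_torque": the same for the moment, N m; "grip_width": opening from 0.0 (shut) to 1.0 (fully open); "gripper_force": force on a finger pad.
Only numpy, scipy, OpenCV 4.12 (cv2) and the standard library are available. Lean on these libraries where they do the work, as an engineer would, in place of code of your own. Each camera call takes 0.05 s, during which the arm holds its last target. There are 200 camera calls.

## Working session

There is one attempt and no reset: what is moved stays moved. The work goes in short steps, Python scripts to look and compute and a tool call to move; the robot and the scene stay as the last step left them, time stands still between calls to the robot, and variables do not carry over. Pictures are saved under pics/ and viewed, at most 14 in all, crops included, and the job is handed in when it is done.

Besides the shell and the picture viewer there is one more tool, called as name([rows], argument=value, ...), one row to a line, values as JSON. play_rows: Moves the arm, as the interface text tells. Its arguments: {"type":"object","properties":{"motion":{"type":"array","items":{"type":"object","properties":{"x":{"type":"number","minimum":-1,"maximum":1},"y":{"type":"number","minimum":-1,"maximum":1},"z":{"type":"number","minimum":-1,"maximum":1},"wx":{"type":"number","minimum":-1,"maximum":1},"wy":{"type":"number","minimum":-1,"maximum":1},"wz":{"type":"number","minimum":-1,"maximum":1}}}},"hand":{"type":"number"},"force":{"type":"number"}},"required":["motion"]}

```bash
mkdir -p pics; ls
cat > h.py <<'E'
import numpy as np, cv2
from station import robot
from scipy.spatial.transform import Rotation as R
def snap(name, fn=None):
    im=robot.get_image(name)
    if fn: cv2.imwrite('pics/'+fn, im['color'][:,:,::-1])
    return im
def KD(im):
    f=im['color'].shape[0]/2/np.tan(np.radians(im['fovy'])/2)
    return np.array([[f,0,im['cx']],[0,f,im['cy']],[0,0,1.]]), np.array(im['D'],float)
def p2w(im,uv,z):
    """pixels -> world points on plane z"""
    K,D=KD(im); T=np.array(im['cam_to_world'])
    uv=np.array(uv,float).reshape(-1,1,2)
    n=cv2.undistortPoints(uv,K,D).reshape(-1,2)
    d=np.c_[n,np.ones(len(n))]@T[:3,:3].T; o=T[:3,3]
    z=np.broadcast_to(np.array(z,float),len(n))
    return o+d*((z-o[2])/d[:,2])[:,None]
def w2p(im,P):
    K,D=KD(im); T=np.linalg.inv(np.array(im['cam_to_world']))
    return cv2.projectPoints(np.array(P,float).reshape(-1,1,3),cv2.Rodrigues(T[:3,:3])[0],T[:3,3],K,D)[0].reshape(-1,2)
E
python3 - <<'E'
from h import *
for n in('top','side'):
    im=snap(n); c=im['color'][:,:,::-1]
    cv2.imwrite(f'pics/{n}0.png',cv2.resize(c,(800,600),interpolation=cv2.INTER_CUBIC))
    np.save(n+'0.npy',im,allow_pickle=True)
    print(n,im['fovy'],im['cx'],im['cy'],im['D'],np.round(im['cam_to_world'],3).tolist())
s=robot.state();print(s)
E
```

```text
pics
top 50.16162727132391 254.57027491985536 187.5041068536496 [-0.10960898  0.          0.          0.          0.        ] [[0.021, -0.98, 0.197, 0.268], [-1.0, -0.025, -0.017, -0.047], [0.022, -0.197, -0.98, 1.533], [0.0, 0.0, 0.0, 1.0]]
side 47.76926653282484 248.2963970014341 193.78961926792198 [-0.1670704  0.         0.         0.         0.       ] [[-0.789, -0.444, 0.424, -0.094], [-0.614, 0.565, -0.551, 0.812], [0.005, -0.695, -0.719, 1.221], [0.0, 0.0, 0.0, 1.0]]
{'time_s': 0.1, 'qpos': array([ 1.23691868,  0.47774658,  0.02235167,  1.55630107, -0.011514  ,
        1.10929062, -0.08307382]), 'joint_vel': array([-0.00046219, -0.00368283, -0.00046048, -0.00230535, -0.00039203,
        0.00054208, -0.00011147]), 'joint_efforts': array([ 4.47094077e-03, -5.84091425e+01,  1.54038627e+00, -2.73312360e+01,
       -5.41596289e-02,  1.31276267e-02,  7.88809189e-05]), 'position': array([ 0.1509813 , -0.65736411,  0.22178132]), 'orientation': array([-3.12000905e+00, -3.53769337e-01,  4.56038494e-04]), 'ft_force': array([-0.05986175,  0.56065199,  0.94420298]), 'ft_torque': array([ 0.04281663, -0.00982822,  0.02489897]), 'gripper_force': 0.0, 'grip_width': 1.0022795811619658}
```

View pics/top0.png

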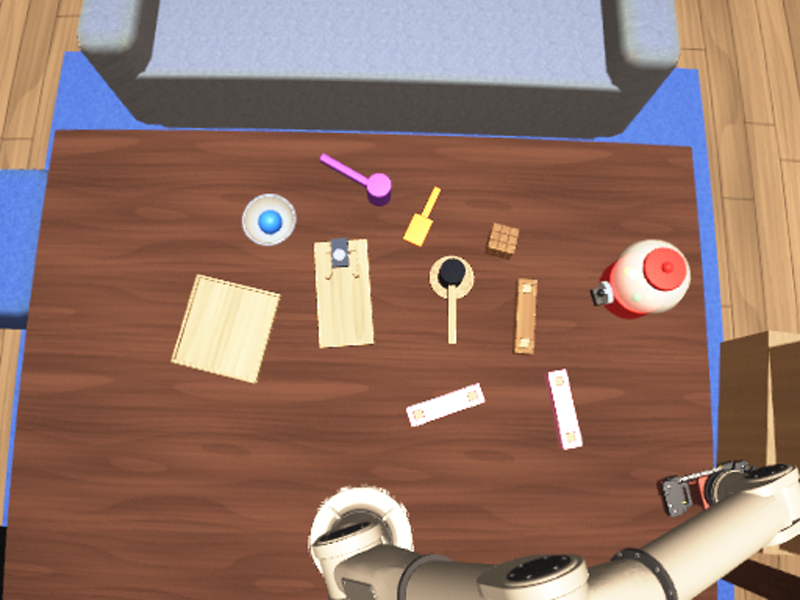

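View pics/side0.png

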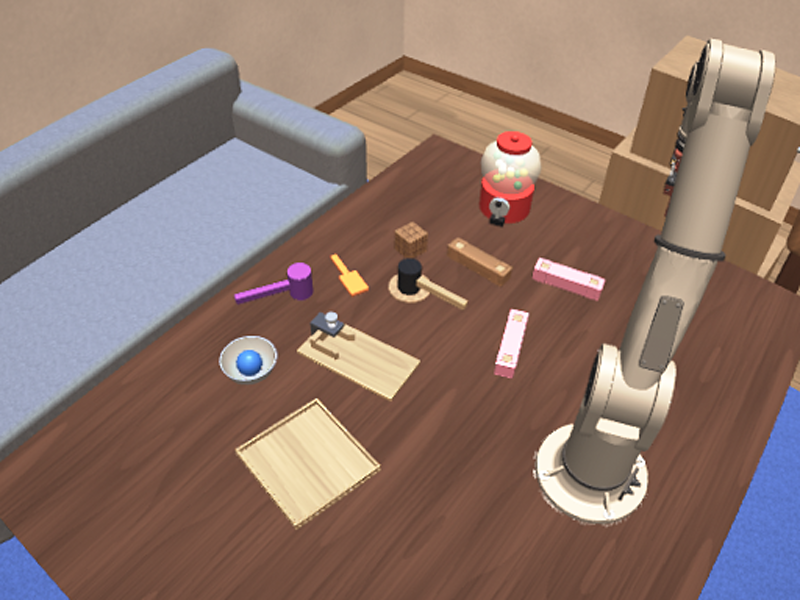

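Top view (800x600 scale): one walnut bar at (525,316). The white-pink bars at (445,404) and (564,409) are look-alikes. The mallet meant is the black head with the pale handle on cork at (452,272). The purple mallet at (378,188) is a look-alike, and the orange thing at (420,220) is the clacker. I'll confirm in an enlarged crop.

Run:
```python
from h import *
im=np.load('top0.npy',allow_pickle=True).item(); c=im['color'][:,:,::-1]
cv2.imwrite('pics/c1.png',cv2.resize(c[140:240,195:355],None,fx=5,fy=5,interpolation=cv2.INTER_CUBIC))
cv2.imwrite('pics/c2.png',cv2.resize(c[165:255,100:190],None,fx=6,fy=6,interpolation=cv2.INTER_CUBIC))
```

```text
(no output)
```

View pics/c1.png

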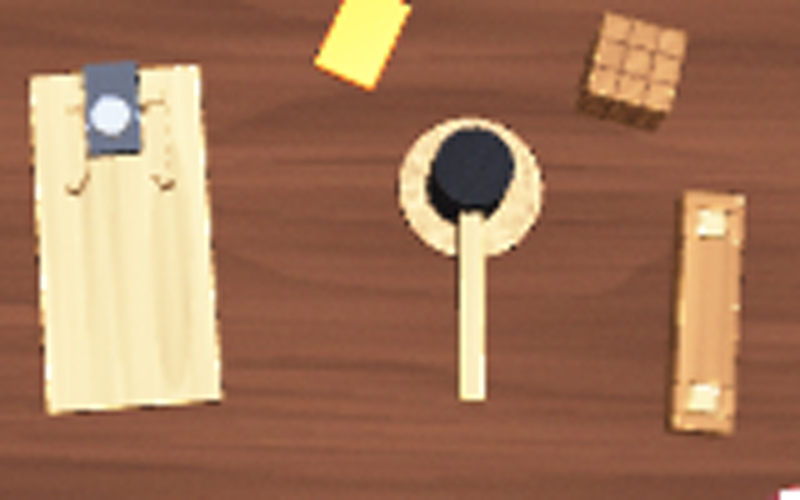

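View pics/c2.png

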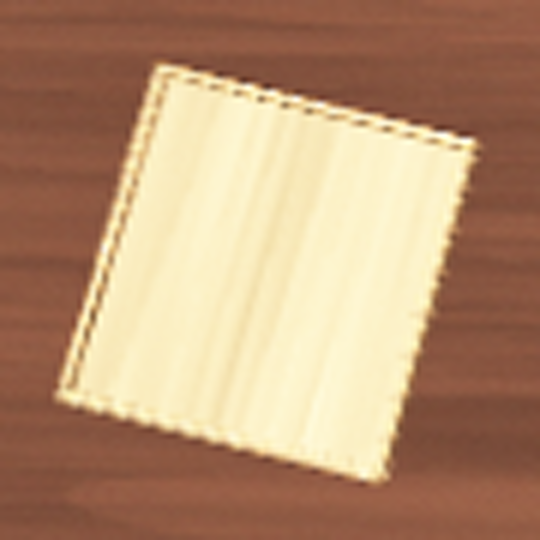

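The crop confirms walnut bar, black mallet with pale handle on cork, bench and punch head at (110,115), and tray. I'll fit poses from the corner pixels.

```bash
cat > fit.py <<'E'
from h import *
from scipy.optimize import least_squares
def fit(im,obj,uv,th0,z0):
    obj=np.array(obj,float); c=p2w(im,[np.mean(uv,0)],obj[:,2].mean()+z0)[0]
    def W(p): 
        cs,sn=np.cos(p[2]),np.sin(p[2])
        return np.c_[p[0]+cs*obj[:,0]-sn*obj[:,1],p[1]+sn*obj[:,0]+cs*obj[:,1],obj[:,2]+z0]
    m=obj.mean(0); cs,sn=np.cos(th0),np.sin(th0)
    p0=[c[0]-cs*m[0]+sn*m[1],c[1]-sn*m[0]-cs*m[1],th0]
    r=least_squares(lambda p:(w2p(im,W(p))-uv).ravel(),p0)
    return r.x, np.abs(r.fun).max()
E
python3 - <<'E'
from fit import *
im=np.load('top0.npy',allow_pickle=True).item()
A=lambda l:(np.array(l,float)+.5)/5-.5+[195,140]
B=lambda l:(np.array(l,float)+.5)/6-.5+[100,165]
sh=lambda n,r:print(n,np.round(r[0],4),'resid px',round(r[1],2))
sh('bench',fit(im,[[.06,.065,.012],[.06,-.065,.012],[-.2,-.065,.012],[-.2,.065,.012],[0,0,.105]],A([(33,77),(200,65),(221,400),(48,411),(110,115)]),0,0))
sh('bar',fit(im,[[.09,.022,.04],[.09,-.022,.04],[-.09,-.022,.04],[-.09,.022,.04],[.066,0,.04],[-.066,0,.04]],A([(684,192),(746,196),(735,433),(674,430),(711,222),(703,395)]),0,0))
sh('mallet',fit(im,[[0,0,.075],[-.168,0,.049]],A([(473,168),(473,401)]),0,.006))
print('coaster',p2w(im,A([(471,188)]),.006))
for a in(0.2,-0.2): sh('tray',fit(im,[[.11,.105,.02],[.11,-.105,.02],[-.11,-.105,.02],[-.11,.105,.02]],B([(158,65),(478,145),(385,480),(60,400)]),a,0))
E
```

```text
bench [0.6438 0.0657 0.0925] resid px 0.33
bar [ 0.5229 -0.3783 -0.0602] resid px 0.64
mallet [ 0.6172 -0.1971  0.0211] resid px 0.05
coaster [[ 0.6191963  -0.20340836  0.006     ]]
tray [ 0.4781  0.3362 -0.2109] resid px 0.75
tray [ 0.4781  0.3362 -0.2109] resid px 0.75
```

```bash
cat > plan.py <<'E'
from h import *
B=np.array([.6438,.0657]); BY=.0925
def rot(yaw): c,s=np.cos(yaw),np.sin(yaw); return np.array([[c,s,0],[s,-c,0],[0,0,-1.]])
def bench(x,y=0): c,s=np.cos(BY),np.sin(BY); return B+[c*x-s*y,s*x+c*y]
def plan(*wps):
    """wps: (x,y,z,yaw); prints the unit numbers of each call from the measured pose"""
    s=robot.state(); p=np.array(s['position']); Q=R.from_rotvec(s['orientation']).as_matrix()
    print('t',round(s['time_s'],2),'p',p.round(4),'yaw',round(np.arctan2(Q[1,0],Q[0,0]),4),'q',np.round(s['qpos'],2),'f',np.round(s['ft_force'],1),'grip',round(s['grip_width']*88,1),round(s['gripper_force'],1))
    for w in wps:
        T=rot(w[3]); t=np.array(w[:3])
        d=Q.T@(t-p)/.1; a=R.from_matrix(Q.T@T).as_rotvec()/(np.pi/2)
        n=int(np.ceil(max(np.abs(d).max(),np.abs(a).max())-.005)) or 1
        print('->',t.round(3),'calls',n)
        if n>1 and np.abs(a).max()>.01: # turn within the first call, then translate
            print('  turn',a.round(3)); a=a*0; d=T.T@(t-p)/.1
            n=int(np.ceil(np.abs(d).max()-.005))
        print('  each of',n,': shift',(d/n).round(3),'turn',a.round(3))
        p,Q=t,T
E
python3 - <<'E'
from plan import *
plan((.523,-.378,.12,-.06),(.523,-.378,.003,-.06))
im=np.load('top0.npy',allow_pickle=True).item()
print(p2w(im,[np.array([625,310])*.64],0))
E
```

```text
t 0.1 p [ 0.151  -0.6574  0.2218] yaw 0.2258 q [ 1.24  0.48  0.02  1.56 -0.01  1.11 -0.08] f [-0.1  0.6  0.9] grip 88.2 0.0
-> [ 0.523 -0.378  0.12 ] calls 5
  turn [-0.001  0.     0.182]
  each of 4 : shift [ 0.886 -0.753  0.254] turn [-0.  0.  0.]
-> [ 0.523 -0.378  0.003] calls 2
  each of 2 : shift [0.    0.    0.585] turn [0. 0. 0.]
[[ 0.54815397 -0.63824493  0.        ]]
```

play_rows([
  {"wz": 0.09},
  {"wz": 0.182},
  {"x": 0.2,"y": -0.17,"z": 0.05,"wz": 0.182},
  {"x": 0.4,"y": -0.34,"z": 0.1,"wz": 0.182},
  {"x": 0.66,"y": -0.6,"z": 0.1,"wz": 0.182},
], hand=1)

```text
schema error: expected keys x, y, z, wx, wy, wz
```

Run:
```python
from plan import *
plan((.523,-.378,.12,-.06),(.523,-.378,.06,-.06))
```

```text
t 0.1 p [ 0.151  -0.6574  0.2218] yaw 0.2258 q [ 1.24  0.48  0.02  1.56 -0.01  1.11 -0.08] f [-0.1  0.6  0.9] grip 88.2 0.0
-> [ 0.523 -0.378  0.12 ] calls 5
  turn [-0.001  0.     0.182]
  each of 4 : shift [ 0.886 -0.753  0.254] turn [-0.  0.  0.]
-> [ 0.523 -0.378  0.06 ] calls 1
  each of 1 : shift [0.  0.  0.6] turn [0. 0. 0.]
```

play_rows([
  {"x": 0,"y": 0,"z": 0,"wx": 0,"wy": 0,"wz": 0.09},
  {"x": 0,"y": 0,"z": 0,"wx": 0,"wy": 0,"wz": 0.182},
  {"x": 0,"y": 0,"z": 0,"wx": 0,"wy": 0,"wz": 0.182},
], hand=1)

```text
time_s: 0.48
position: [0.1511, -0.6576, 0.2222]
orientation: [-3.139, 0.092, 0.001]
ft_force: [-0.4, 0.0, 0.4]
grip_width: 0.997
gripper_force: 0.0
```

play_rows([
  {"x": 0.3,"y": -0.25,"z": 0,"wx": 0,"wy": 0,"wz": 0},
  {"x": 0.6,"y": -0.5,"z": 0,"wx": 0,"wy": 0,"wz": 0},
  {"x": 0.886,"y": -0.753,"z": 0,"wx": 0,"wy": 0,"wz": 0},
])

```text
time_s: 0.85
position: [0.2451, -0.5871, 0.2224]
orientation: [-3.14, 0.089, 0.0]
ft_force: [0.5, -0.1, 0.1]
grip_width: 0.998
gripper_force: 0.0
```

play_rows([
  {"x": 0.3,"y": -0.25,"z": 0,"wx": 0,"wy": 0,"wz": 0},
  {"x": 0.6,"y": -0.5,"z": 0,"wx": 0,"wy": 0,"wz": 0},
  {"x": 0.886,"y": -0.753,"z": 0,"wx": 0,"wy": 0,"wz": 0},
])

```text
time_s: 1.23
position: [0.338, -0.5172, 0.2225]
orientation: [-3.14, 0.088, 0.0]
ft_force: [-0.6, -0.4, -0.8]
grip_width: 1.0
gripper_force: 0.0
```

play_rows([
  {"x": 0.3,"y": -0.25,"z": 0,"wx": 0,"wy": 0,"wz": 0},
  {"x": 0.6,"y": -0.5,"z": 0,"wx": 0,"wy": 0,"wz": 0},
  {"x": 0.886,"y": -0.753,"z": 0,"wx": 0,"wy": 0,"wz": 0},
  {"x": 0.886,"y": -0.753,"z": 0,"wx": 0,"wy": 0,"wz": 0},
])

```text
time_s: 1.72
position: [0.4333, -0.4451, 0.2224]
orientation: [-3.139, 0.08, -0.002]
ft_force: [-0.1, -0.4, 0.7]
grip_width: 0.999
gripper_force: 0.0
```

Run:
```python
from plan import *
im=snap('top'); np.save('t1.npy',im,allow_pickle=True); c=im['color'][:,:,::-1]
a=cv2.resize(c[140:265,270:380],None,fx=4.5,fy=4.5,interpolation=cv2.INTER_CUBIC)
cv2.imwrite('pics/c3.png',a)
plan((.523,-.378,.12,-.06),(.523,-.378,.008,-.06))
```

```text
t 1.77 p [ 0.4312 -0.4471  0.2224] yaw -0.0543 q [ 0.72  0.39 -0.02  1.69  0.01  1.06 -0.93] f [-1.4 -0.4 -0.3] grip 88.1 0.0
-> [ 0.523 -0.378  0.12 ] calls 2
  each of 2 : shift [ 0.44  -0.37   0.512] turn [-0.     0.     0.004]
-> [ 0.523 -0.378  0.008] calls 2
  each of 2 : shift [0.   0.   0.56] turn [0. 0. 0.]
```

View pics/c3.png

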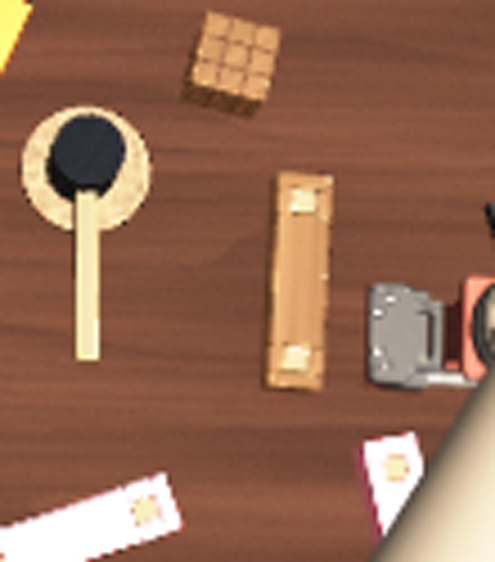

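play_rows([
  {"x": 0.3,"y": -0.25,"z": 0,"wx": 0,"wy": 0,"wz": 0},
  {"x": 0.6,"y": -0.5,"z": 0,"wx": 0,"wy": 0,"wz": 0},
  {"x": 0.88,"y": -0.74,"z": 0,"wx": 0,"wy": 0,"wz": 0.004},
  {"x": 0.88,"y": -0.74,"z": 0.3,"wx": 0,"wy": 0,"wz": 0.004},
  {"x": 0.88,"y": -0.74,"z": 0.7,"wx": 0,"wy": 0,"wz": 0.004},
  {"x": 0.88,"y": -0.74,"z": 1,"wx": 0,"wy": 0,"wz": 0.004},
  {"x": 0.88,"y": -0.74,"z": 1,"wx": 0,"wy": 0,"wz": 0.004},
])

```text
time_s: 2.65
position: [0.5195, -0.3802, 0.1202]
orientation: [-3.138, 0.105, 0.008]
ft_force: [-0.1, 0.6, -0.4]
grip_width: 1.002
gripper_force: 0.0
```

Run:
```python
from plan import *
plan((.523,-.378,.06,-.06),(.523,-.378,.008,-.06))
```

```text
t 2.65 p [ 0.5195 -0.3802  0.1202] yaw -0.0668 q [ 0.57  0.53 -0.05  1.72  0.03  0.9  -1.13] f [-0.1  0.6 -0.4] grip 88.2 0.0
-> [ 0.523 -0.378  0.06 ] calls 1
  each of 1 : shift [ 0.037 -0.023  0.602] turn [-0.001  0.003 -0.004]
-> [ 0.523 -0.378  0.008] calls 1
  each of 1 : shift [0.   0.   0.52] turn [0. 0. 0.]
```

play_rows([
  {"x": 0.03,"y": -0.02,"z": 0.3,"wx": 0,"wy": 0,"wz": 0},
  {"x": 0.03,"y": -0.02,"z": 0.6,"wx": 0,"wy": 0,"wz": 0},
  {"x": 0.03,"y": -0.02,"z": 0.8,"wx": 0,"wy": 0,"wz": 0},
  {"x": 0.03,"y": -0.02,"z": 0.8,"wx": 0,"wy": 0,"wz": 0},
])

```text
time_s: 3.15
position: [0.5247, -0.3782, 0.0422]
orientation: [-3.139, 0.105, 0.002]
ft_force: [0.2, 0.4, 0.2]
grip_width: 1.0
gripper_force: 0.0
```

play_rows([
  {"x": 0,"y": 0,"z": 0.17,"wx": 0,"wy": 0,"wz": 0},
  {"x": 0,"y": 0,"z": 0.32,"wx": 0,"wy": 0,"wz": 0},
  {"x": 0,"y": 0,"z": 0.32,"wx": 0,"wy": 0,"wz": 0},
])

```text
time_s: 3.52
position: [0.5245, -0.3773, 0.0092]
orientation: [-3.139, 0.104, 0.004]
ft_force: [-0.5, 0.4, 0.2]
grip_width: 1.001
gripper_force: 0.0
```

play_rows([
  {"x": 0,"y": 0,"z": 0,"wx": 0,"wy": 0,"wz": 0},
  {"x": 0,"y": 0,"z": 0,"wx": 0,"wy": 0,"wz": 0},
  {"x": 0,"y": 0,"z": 0,"wx": 0,"wy": 0,"wz": 0},
  {"x": 0,"y": 0,"z": 0,"wx": 0,"wy": 0,"wz": 0},
  {"x": 0,"y": 0,"z": 0,"wx": 0,"wy": 0,"wz": 0},
  {"x": 0,"y": 0,"z": 0,"wx": 0,"wy": 0,"wz": 0},
], hand=0, force=30)

```text
time_s: 4.28
position: [0.5255, -0.3781, 0.0108]
orientation: [3.14, -0.104, 0.0]
ft_force: [-0.5, 0.2, 3.0]
grip_width: 0.5
gripper_force: 30.0
```

Run:
```python
from plan import *
for g in(-.17,-.15,-.1,-.066): print(g,bench(g).round(4))
p=robot.state()['position']
x,y=bench(-.17); plan((p[0],p[1],.1,-.06),(x,y,.1,BY),(x,y,.024,BY))
```

```text
-0.17 [0.4745 0.05  ]
-0.15 [0.4944 0.0518]
-0.1 [0.5442 0.0565]
-0.066 [0.5781 0.0596]
t 4.28 p [ 0.5255 -0.3781  0.0108] yaw -0.0664 q [ 0.56  0.68 -0.05  1.76  0.05  0.7  -1.15] f [-0.5  0.2  3. ] grip 44.0 30.0
-> [ 0.526 -0.378  0.1  ] calls 1
  each of 1 : shift [ 0.     0.    -0.892] turn [ 0.    -0.    -0.004]
-> [0.475 0.05  0.1  ] calls 5
  turn [ 0.     0.    -0.097]
  each of 5 : shift [-0.022 -0.862  0.   ] turn [ 0.  0. -0.]
-> [0.475 0.05  0.024] calls 1
  each of 1 : shift [0.   0.   0.76] turn [0. 0. 0.]
```

play_rows([
  {"x": 0,"y": 0,"z": -0.2,"wx": 0,"wy": 0,"wz": 0},
  {"x": 0,"y": 0,"z": -0.45,"wx": 0,"wy": 0,"wz": 0},
  {"x": 0,"y": 0,"z": -0.7,"wx": 0,"wy": 0,"wz": 0},
  {"x": 0,"y": 0,"z": -1,"wx": 0,"wy": 0,"wz": 0},
])

```text
time_s: 4.78
position: [0.525, -0.3777, 0.1122]
orientation: [-3.14, 0.104, 0.001]
ft_force: [0.4, 0.4, -1.9]
grip_width: 0.5
gripper_force: 30.0
```

play_rows([
  {"x": 0,"y": 0,"z": -0.3,"wx": 0,"wy": 0,"wz": -0.05},
  {"x": 0,"y": 0,"z": -0.3,"wx": 0,"wy": 0,"wz": -0.101},
  {"x": 0,"y": 0,"z": -0.3,"wx": 0,"wy": 0,"wz": -0.101},
])

```text
time_s: 5.15
position: [0.5253, -0.378, 0.1418]
orientation: [3.138, 0.143, 0.001]
ft_force: [0.0, -0.1, -3.3]
grip_width: 0.5
gripper_force: 30.0
```

play_rows([
  {"x": 0,"y": -0.15,"z": 0,"wx": 0,"wy": 0,"wz": 0},
  {"x": 0,"y": -0.38,"z": 0,"wx": 0,"wy": 0,"wz": 0},
  {"x": -0.01,"y": -0.62,"z": 0,"wx": 0,"wy": 0,"wz": 0},
  {"x": -0.022,"y": -0.86,"z": 0,"wx": 0,"wy": 0,"wz": 0},
])

```text
time_s: 5.65
position: [0.515, -0.2897, 0.1404]
orientation: [-3.137, -0.147, 0.001]
ft_force: [-0.3, 0.2, -3.4]
grip_width: 0.498
gripper_force: 30.0
```

play_rows([
  {"x": 0,"y": -0.24,"z": 0,"wx": 0,"wy": 0,"wz": 0},
  {"x": 0,"y": -0.45,"z": 0,"wx": 0,"wy": 0,"wz": 0},
  {"x": -0.01,"y": -0.66,"z": 0,"wx": 0,"wy": 0,"wz": 0},
  {"x": -0.022,"y": -0.86,"z": 0,"wx": 0,"wy": 0,"wz": 0},
])

```text
time_s: 6.15
position: [0.505, -0.2057, 0.1407]
orientation: [3.138, 0.145, 0.0]
ft_force: [-0.6, 0.5, -1.6]
grip_width: 0.499
gripper_force: 30.0
```

play_rows([
  {"x": 0,"y": -0.24,"z": 0,"wx": 0,"wy": 0,"wz": 0},
  {"x": 0,"y": -0.45,"z": 0,"wx": 0,"wy": 0,"wz": 0},
  {"x": -0.01,"y": -0.66,"z": 0,"wx": 0,"wy": 0,"wz": 0},
  {"x": -0.022,"y": -0.86,"z": 0,"wx": 0,"wy": 0,"wz": 0},
])

```text
time_s: 6.65
position: [0.4948, -0.1205, 0.1407]
orientation: [3.138, 0.145, 0.0]
ft_force: [0.1, -0.3, -2.5]
grip_width: 0.502
gripper_force: 30.0
```

play_rows([
  {"x": 0,"y": -0.24,"z": 0,"wx": 0,"wy": 0,"wz": 0},
  {"x": 0,"y": -0.45,"z": 0,"wx": 0,"wy": 0,"wz": 0},
  {"x": -0.01,"y": -0.66,"z": 0,"wx": 0,"wy": 0,"wz": 0},
  {"x": -0.022,"y": -0.86,"z": 0,"wx": 0,"wy": 0,"wz": 0},
])

```text
time_s: 7.15
position: [0.4846, -0.0352, 0.1407]
orientation: [3.138, 0.145, 0.0]
ft_force: [0.6, -0.6, -3.0]
grip_width: 0.497
gripper_force: 30.0
```

play_rows([
  {"x": 0,"y": -0.24,"z": 0,"wx": 0,"wy": 0,"wz": 0},
  {"x": 0,"y": -0.45,"z": 0,"wx": 0,"wy": 0,"wz": 0},
  {"x": -0.01,"y": -0.7,"z": 0,"wx": 0,"wy": 0,"wz": 0},
  {"x": -0.022,"y": -0.86,"z": 0,"wx": 0,"wy": 0,"wz": 0},
  {"x": -0.022,"y": -0.86,"z": 0,"wx": 0,"wy": 0,"wz": 0},
  {"x": -0.022,"y": -0.86,"z": 0,"wx": 0,"wy": 0,"wz": 0},
])

```text
time_s: 7.9
position: [0.4749, 0.0483, 0.1406]
orientation: [3.138, 0.143, -0.0]
ft_force: [0.0, -0.6, -2.2]
grip_width: 0.5
gripper_force: 30.0
```

Run:
```python
from plan import *
x,y=bench(-.17); plan((x,y,.06,BY),(x,y,.0245,BY))
im=snap('top'); np.save('t2.npy',im,allow_pickle=True); c=im['color'][:,:,::-1]
im2=snap('side');np.save('s2.npy',im2,allow_pickle=True); d=im2['color'][:,:,::-1]
o=np.hstack([cv2.resize(c[140:265,180:270],(396,550),interpolation=cv2.INTER_CUBIC),cv2.resize(d[185:275,165:275],(400,327),interpolation=cv2.INTER_CUBIC)[:,:] if 0 else cv2.copyMakeBorder(cv2.resize(d[185:275,165:275],(400,327),interpolation=cv2.INTER_CUBIC),0,223,0,0,cv2.BORDER_CONSTANT)])
cv2.imwrite('pics/c4.png',o)
```

```text
t 7.9 p [0.4749 0.0483 0.1406] yaw 0.0912 q [-0.01  0.27 -0.26  2.08  0.1   0.8  -1.81] f [ 0.  -0.6 -2.2] grip 44.0 30.0
-> [0.475 0.05  0.06 ] calls 1
  each of 1 : shift [-0.002 -0.018  0.806] turn [ 0.     0.    -0.001]
-> [0.475 0.05  0.024] calls 1
  each of 1 : shift [0.    0.    0.355] turn [0. 0. 0.]
```

View pics/c4.png

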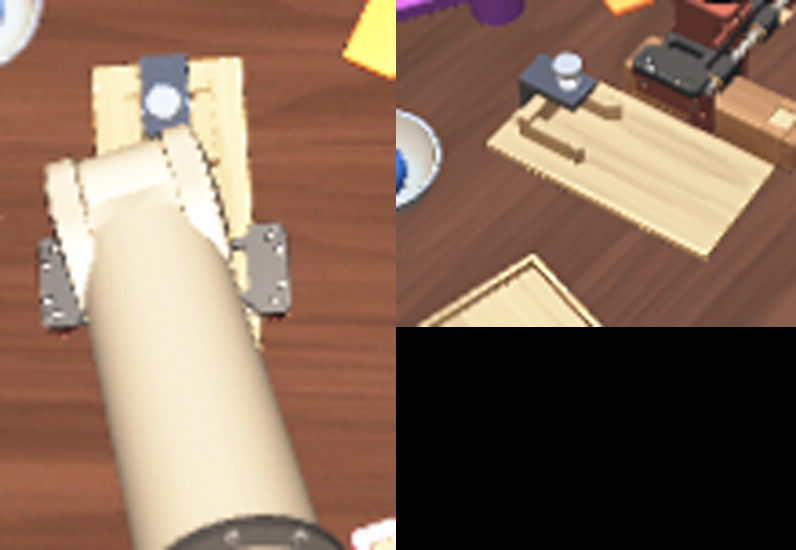

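Run:
```python
from fit import *
im=np.load('s2.npy',allow_pickle=True).item()
A=lambda l:(np.array(l,float)+.5)/3.636-.5+[165,185]
print(fit(im,[[.06,.065,.012],[-.2,.065,.012],[-.2,-.065,.012],[0,0,.105]],A([(91,142),(312,251),(379,163),(172,59)]),0,0))
```

```text
(array([0.64319755, 0.06391841, 0.10960804]), np.float64(0.377464355452787))
```

play_rows([
  {"x": 0,"y": -0.01,"z": 0.25,"wx": 0,"wy": 0,"wz": -0.003},
  {"x": 0,"y": -0.01,"z": 0.5,"wx": 0,"wy": 0,"wz": -0.003},
  {"x": 0,"y": -0.01,"z": 0.8,"wx": 0,"wy": 0,"wz": -0.003},
])

```text
time_s: 8.38
position: [0.4755, 0.0493, 0.0602]
orientation: [3.138, 0.15, 0.002]
ft_force: [0.9, -0.6, -2.5]
grip_width: 0.504
gripper_force: 30.0
```

play_rows([
  {"x": 0,"y": 0,"z": 0.18,"wx": 0,"wy": 0,"wz": 0},
  {"x": 0,"y": 0,"z": 0.36,"wx": 0,"wy": 0,"wz": 0},
  {"x": 0,"y": 0,"z": 0.36,"wx": 0,"wy": 0,"wz": 0},
  {"x": 0,"y": 0,"z": 0.36,"wx": 0,"wy": 0,"wz": 0},
])

```text
time_s: 8.88
position: [0.475, 0.0498, 0.0251]
orientation: [3.138, 0.151, 0.0]
ft_force: [0.2, 0.3, -2.3]
grip_width: 0.499
gripper_force: 30.0
```

```bash
sed -i 's/^B=.*/B=np.array([.6435,.065]); BY=.095/' plan.py
python3 - <<'E'
from plan import *
z=robot.state()['position'][2]
plan(*[(*bench(x),z,BY) for x in(-.12,-.085,-.065)])
E
```

```text
t 8.88 p [0.475  0.0498 0.0251] yaw 0.0962 q [-0.06  0.47 -0.22  2.15  0.19  0.54 -1.89] f [ 0.2  0.3 -2.3] grip 43.9 30.0
-> [0.524 0.054 0.025] calls 1
  each of 1 : shift [0.491 0.009 0.   ] turn [ 0.    -0.     0.001]
-> [0.559 0.057 0.025] calls 1
  each of 1 : shift [ 0.35 -0.    0.  ] turn [0. 0. 0.]
-> [0.579 0.059 0.025] calls 1
  each of 1 : shift [0.2 0.  0. ] turn [0. 0. 0.]
```

play_rows([
  {"x": 0.12,"y": 0,"z": 0,"wx": 0,"wy": 0,"wz": 0},
  {"x": 0.24,"y": 0.005,"z": 0.005,"wx": 0,"wy": 0,"wz": 0},
  {"x": 0.36,"y": 0.005,"z": 0.01,"wx": 0,"wy": 0,"wz": 0},
  {"x": 0.49,"y": 0.005,"z": 0.01,"wx": 0,"wy": 0,"wz": 0},
  {"x": 0.49,"y": 0.005,"z": 0.01,"wx": 0,"wy": 0,"wz": 0},
])

```text
time_s: 9.5
position: [0.5249, 0.0547, 0.0237]
orientation: [-3.138, -0.152, -0.002]
ft_force: [-0.5, 0.9, -2.9]
grip_width: 0.501
gripper_force: 30.0
```

play_rows([
  {"x": 0.08,"y": 0,"z": 0,"wx": 0,"wy": 0,"wz": 0},
  {"x": 0.16,"y": 0,"z": 0,"wx": 0,"wy": 0,"wz": 0},
  {"x": 0.24,"y": 0,"z": 0,"wx": 0,"wy": 0,"wz": 0},
  {"x": 0.32,"y": 0,"z": 0,"wx": 0,"wy": 0,"wz": 0},
  {"x": 0.4,"y": 0,"z": 0,"wx": 0,"wy": 0,"wz": 0},
  {"x": 0.4,"y": 0,"z": 0,"wx": 0,"wy": 0,"wz": 0},
])

```text
time_s: 10.25
position: [0.5641, 0.0585, 0.0237]
orientation: [-3.138, -0.152, -0.001]
ft_force: [-0.2, 0.1, -1.9]
grip_width: 0.499
gripper_force: 30.0
```

Run:
```python
from plan import *
z=robot.state()['position'][2]
plan(*[(*bench(x),z,BY) for x in(-.0685,-.06)])
```

```text
t 10.25 p [0.5641 0.0585 0.0237] yaw 0.0969 q [-0.05  0.57 -0.21  1.95  0.19  0.64 -1.85] f [-0.2  0.1 -1.9] grip 43.9 30.0
-> [0.575 0.059 0.024] calls 1
  each of 1 : shift [0.111 0.01  0.   ] turn [-0.    -0.     0.001]
-> [0.584 0.059 0.024] calls 1
  each of 1 : shift [0.085 0.    0.   ] turn [0. 0. 0.]
```

play_rows([
  {"x": 0.05,"y": 0.003,"z": 0,"wx": 0,"wy": 0,"wz": 0},
  {"x": 0.09,"y": 0.006,"z": 0.005,"wx": 0,"wy": 0,"wz": 0},
  {"x": 0.12,"y": 0.006,"z": 0.01,"wx": 0,"wy": 0,"wz": 0},
  {"x": 0.14,"y": 0.006,"z": 0.01,"wx": 0,"wy": 0,"wz": 0},
  {"x": 0.14,"y": 0.006,"z": 0.01,"wx": 0,"wy": 0,"wz": 0},
])

```text
time_s: 10.88
position: [0.5775, 0.0591, 0.0226]
orientation: [-3.138, -0.152, -0.0]
ft_force: [0.2, -0.3, -2.8]
grip_width: 0.499
gripper_force: 30.0
```

play_rows([
  {"x": 0.01,"y": 0,"z": 0,"wx": 0,"wy": 0,"wz": 0},
  {"x": 0.02,"y": 0,"z": 0,"wx": 0,"wy": 0,"wz": 0},
  {"x": 0.03,"y": 0,"z": 0,"wx": 0,"wy": 0,"wz": 0},
  {"x": 0.03,"y": 0,"z": 0,"wx": 0,"wy": 0,"wz": 0},
])

```text
time_s: 11.38
position: [0.5801, 0.0593, 0.0225]
orientation: [3.138, 0.152, -0.001]
ft_force: [-1.4, -0.7, -2.1]
grip_width: 0.498
gripper_force: 30.0
```

play_rows([
  {"x": 0.01,"y": 0,"z": 0,"wx": 0,"wy": 0,"wz": 0},
  {"x": 0.02,"y": 0,"z": 0,"wx": 0,"wy": 0,"wz": 0},
  {"x": 0.03,"y": 0,"z": 0,"wx": 0,"wy": 0,"wz": 0},
  {"x": 0.03,"y": 0,"z": 0,"wx": 0,"wy": 0,"wz": 0},
])

```text
time_s: 11.88
position: [0.5801, 0.0592, 0.0224]
orientation: [3.137, 0.152, -0.01]
ft_force: [-10.6, -1.2, 7.1]
grip_width: 0.5
gripper_force: 30.0
```

play_rows([
  {"x": -0.035,"y": 0,"z": 0,"wx": 0,"wy": 0,"wz": 0},
  {"x": -0.035,"y": 0,"z": 0,"wx": 0,"wy": 0,"wz": 0},
  {"x": -0.035,"y": 0,"z": 0,"wx": 0,"wy": 0,"wz": 0},
])

```text
time_s: 12.25
position: [0.5801, 0.0593, 0.0228]
orientation: [-3.138, -0.152, -0.0]
ft_force: [-1.2, -1.3, -0.5]
grip_width: 0.499
gripper_force: 30.0
```

play_rows([
  {"x": 0,"y": 0,"z": 0,"wx": 0,"wy": 0,"wz": 0},
  {"x": 0,"y": 0,"z": 0,"wx": 0,"wy": 0,"wz": 0},
  {"x": 0,"y": 0,"z": 0,"wx": 0,"wy": 0,"wz": 0},
  {"x": 0,"y": 0,"z": 0,"wx": 0,"wy": 0,"wz": 0},
  {"x": 0,"y": 0,"z": -0.2,"wx": 0,"wy": 0,"wz": 0},
  {"x": 0,"y": 0,"z": -0.45,"wx": 0,"wy": 0,"wz": 0},
  {"x": 0,"y": 0,"z": -0.75,"wx": 0,"wy": 0,"wz": 0},
  {"x": 0,"y": 0,"z": -1,"wx": 0,"wy": 0,"wz": 0},
], hand=1)

```text
time_s: 13.25
position: [0.5804, 0.0594, 0.1254]
orientation: [-3.138, -0.152, -0.003]
ft_force: [0.9, -0.2, -0.6]
grip_width: 1.001
gripper_force: 0.0
```

play_rows([
  {"x": 0,"y": 0,"z": -0.3,"wx": 0,"wy": 0,"wz": 0},
  {"x": 0,"y": 0,"z": -0.4,"wx": 0,"wy": 0,"wz": 0},
  {"x": 0,"y": 0,"z": -0.4,"wx": 0,"wy": 0,"wz": 0},
])

```text
time_s: 13.62
position: [0.5802, 0.0593, 0.1635]
orientation: [-3.138, -0.152, -0.003]
ft_force: [0.1, -0.6, -0.1]
grip_width: 0.997
gripper_force: 0.0
```

Run:
```python
from plan import *
plan((.559,-.198,.16,.021),(.559,-.198,.025,.021))
im=snap('side'); d=im['color'][:,:,::-1]
cv2.imwrite('pics/c5.png',cv2.resize(d[150:290,150:320],None,fx=4,fy=4,interpolation=cv2.INTER_CUBIC)); np.save('s3.npy',im,allow_pickle=True)
```

```text
t 13.62 p [0.5802 0.0593 0.1635] yaw 0.0969 q [-0.01  0.4  -0.25  1.83  0.12  0.93 -1.79] f [ 0.1 -0.6 -0.1] grip 87.8 0.0
-> [ 0.559 -0.198  0.16 ] calls 3
  turn [-0.    -0.001  0.048]
  each of 3 : shift [-0.089  0.856  0.012] turn [-0. -0.  0.]
-> [ 0.559 -0.198  0.025] calls 2
  each of 2 : shift [0.    0.    0.675] turn [0. 0. 0.]
```

View pics/c5.png

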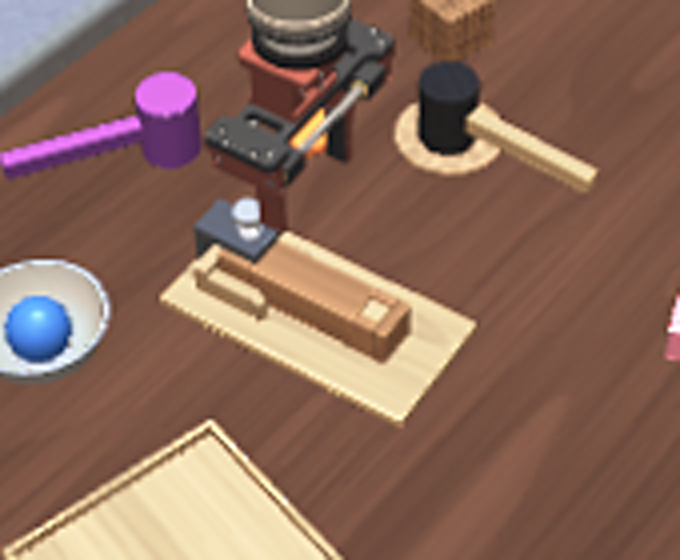

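The side view shows the bar flat in the bench, its end under the punch, with the free key at (375,308). The mallet is undisturbed, head top at (449,78). I'll cross-check the mallet pose from this view while moving over.

play_rows([
  {"x": 0,"y": 0,"z": 0,"wx": 0,"wy": 0,"wz": 0.048},
  {"x": -0.03,"y": 0.28,"z": 0,"wx": 0,"wy": 0,"wz": 0.048},
  {"x": -0.06,"y": 0.57,"z": 0,"wx": 0,"wy": 0,"wz": 0.048},
  {"x": -0.13,"y": 0.85,"z": 0,"wx": 0,"wy": 0,"wz": 0.048},
])

```text
time_s: 14.18
position: [0.5743, -0.0275, 0.1611]
orientation: [3.141, 0.034, -0.004]
ft_force: [0.3, -0.2, 0.0]
grip_width: 0.998
gripper_force: 0.0
```

play_rows([
  {"x": -0.03,"y": 0.28,"z": 0,"wx": 0,"wy": 0,"wz": 0},
  {"x": -0.06,"y": 0.57,"z": 0,"wx": 0,"wy": 0,"wz": 0},
  {"x": -0.09,"y": 0.86,"z": 0,"wx": 0,"wy": 0,"wz": 0},
])

```text
time_s: 14.55
position: [0.567, -0.1136, 0.1611]
orientation: [-3.141, -0.034, 0.004]
ft_force: [0.7, 0.8, -0.2]
grip_width: 0.998
gripper_force: 0.0
```

play_rows([
  {"x": -0.03,"y": 0.28,"z": 0,"wx": 0,"wy": 0,"wz": 0},
  {"x": -0.06,"y": 0.57,"z": 0,"wx": 0,"wy": 0,"wz": 0},
  {"x": -0.09,"y": 0.86,"z": 0,"wx": 0,"wy": 0,"wz": 0},
  {"x": -0.09,"y": 0.86,"z": 0,"wx": 0,"wy": 0,"wz": 0},
  {"x": -0.09,"y": 0.86,"z": 0,"wx": 0,"wy": 0,"wz": 0},
])

```text
time_s: 15.18
position: [0.5605, -0.1976, 0.1617]
orientation: [-3.14, -0.035, 0.002]
ft_force: [-0.3, 0.7, -1.2]
grip_width: 0.998
gripper_force: 0.0
```

Run:
```python
from plan import *
from fit import fit
im=np.load('s3.npy',allow_pickle=True).item()
A=lambda l:(np.array(l,float)+.5)/4-.5+[150,150]
print(fit(im,[[0,0,.075],[-.168,0,.049]],A([(449,79),(590,175)]),0,.006), p2w(im,A([(449,135)]),.006))
plan((.559,-.198,.1,.021),(.559,-.198,.025,.021))
```

```text
(array([ 0.61859844, -0.19946724, -0.0103841 ]), np.float64(0.09090361290270721)) [[ 0.61574074 -0.19962096  0.006     ]]
t 15.18 p [ 0.5605 -0.1976  0.1617] yaw 0.0225 q [ 0.35  0.42 -0.15  1.8   0.08  0.93 -1.38] f [-0.3  0.7 -1.2] grip 87.8 0.0
-> [ 0.559 -0.198  0.1  ] calls 1
  each of 1 : shift [-0.014  0.004  0.617] turn [-0.001  0.001  0.001]
-> [ 0.559 -0.198  0.025] calls 1
  each of 1 : shift [0.   0.   0.75] turn [0. 0. 0.]
```

play_rows([
  {"x": -0.01,"y": 0,"z": 0.3,"wx": 0,"wy": 0,"wz": 0},
  {"x": -0.01,"y": 0,"z": 0.6,"wx": 0,"wy": 0,"wz": 0},
  {"x": -0.01,"y": 0,"z": 0.85,"wx": 0,"wy": 0,"wz": 0},
  {"x": -0.01,"y": 0,"z": 0.85,"wx": 0,"wy": 0,"wz": 0},
])

```text
time_s: 15.68
position: [0.5585, -0.1967, 0.0757]
orientation: [-3.139, -0.038, 0.007]
ft_force: [0.2, -1.2, 0.5]
grip_width: 0.999
gripper_force: 0.0
```

play_rows([
  {"x": 0,"y": 0,"z": 0.2,"wx": 0,"wy": 0,"wz": 0},
  {"x": 0,"y": 0,"z": 0.4,"wx": 0,"wy": 0,"wz": 0},
  {"x": 0,"y": 0,"z": 0.51,"wx": 0,"wy": 0,"wz": 0},
  {"x": 0,"y": 0,"z": 0.51,"wx": 0,"wy": 0,"wz": 0},
])

```text
time_s: 16.18
position: [0.5594, -0.1986, 0.026]
orientation: [-3.141, -0.034, 0.002]
ft_force: [-0.5, 0.9, 0.0]
grip_width: 0.997
gripper_force: 0.0
```

play_rows([
  {"x": 0,"y": 0,"z": 0,"wx": 0,"wy": 0,"wz": 0},
  {"x": 0,"y": 0,"z": 0,"wx": 0,"wy": 0,"wz": 0},
  {"x": 0,"y": 0,"z": 0,"wx": 0,"wy": 0,"wz": 0},
  {"x": 0,"y": 0,"z": 0,"wx": 0,"wy": 0,"wz": 0},
  {"x": 0,"y": 0,"z": 0,"wx": 0,"wy": 0,"wz": 0},
  {"x": 0,"y": 0,"z": 0,"wx": 0,"wy": 0,"wz": 0},
  {"x": 0,"y": 0,"z": 0,"wx": 0,"wy": 0,"wz": 0},
  {"x": 0,"y": 0,"z": 0,"wx": 0,"wy": 0,"wz": 0},
], hand=0, force=60)

```text
time_s: 17.18
position: [0.5599, -0.199, 0.0266]
orientation: [3.141, 0.034, -0.0]
ft_force: [0.1, 0.3, -0.7]
grip_width: 0.201
gripper_force: 60.0
```

Run:
```python
from plan import *
p=robot.state()['position']; x,y=bench(-.058)
plan((p[0],p[1],.15,.021),(x,y,.15,BY))
```

```text
t 17.18 p [ 0.5599 -0.199   0.0266] yaw 0.0216 q [ 0.34  0.6  -0.13  1.89  0.12  0.67 -1.42] f [ 0.1  0.3 -0.7] grip 17.7 60.0
-> [ 0.56  -0.199  0.15 ] calls 2
  each of 2 : shift [-0.     0.    -0.617] turn [0. 0. 0.]
-> [0.586 0.059 0.15 ] calls 3
  turn [ 0.     0.    -0.047]
  each of 3 : shift [ 0.168 -0.85   0.   ] turn [ 0.  0. -0.]
```

play_rows([
  {"x": 0,"y": 0,"z": -0.15,"wx": 0,"wy": 0,"wz": 0},
  {"x": 0,"y": 0,"z": -0.35,"wx": 0,"wy": 0,"wz": 0},
  {"x": 0,"y": 0,"z": -0.65,"wx": 0,"wy": 0,"wz": 0},
  {"x": 0,"y": 0,"z": -0.95,"wx": 0,"wy": 0,"wz": 0},
])

```text
time_s: 17.68
position: [0.5599, -0.199, 0.1239]
orientation: [3.141, 0.034, 0.001]
ft_force: [-0.2, -0.1, -3.3]
grip_width: 0.2
gripper_force: 60.0
```

play_rows([
  {"x": 0,"y": 0,"z": -0.3,"wx": 0,"wy": 0,"wz": -0.02},
  {"x": 0,"y": 0,"z": -0.3,"wx": 0,"wy": 0,"wz": -0.047},
  {"x": 0,"y": 0,"z": -0.3,"wx": 0,"wy": 0,"wz": -0.047},
])

```text
time_s: 18.05
position: [0.56, -0.199, 0.1532]
orientation: [3.138, 0.149, 0.002]
ft_force: [0.6, -0.0, -3.1]
grip_width: 0.2
gripper_force: 60.0
```

play_rows([
  {"x": 0.04,"y": -0.2,"z": 0,"wx": 0,"wy": 0,"wz": 0},
  {"x": 0.08,"y": -0.42,"z": 0,"wx": 0,"wy": 0,"wz": 0},
  {"x": 0.12,"y": -0.64,"z": 0,"wx": 0,"wy": 0,"wz": 0},
  {"x": 0.168,"y": -0.85,"z": 0,"wx": 0,"wy": 0,"wz": 0},
])

```text
time_s: 18.55
position: [0.5682, -0.1099, 0.1513]
orientation: [-3.137, -0.151, 0.002]
ft_force: [-0.3, 1.0, -3.2]
grip_width: 0.198
gripper_force: 60.0
```

play_rows([
  {"x": 0.04,"y": -0.22,"z": 0,"wx": 0,"wy": 0,"wz": 0},
  {"x": 0.08,"y": -0.43,"z": 0,"wx": 0,"wy": 0,"wz": 0},
  {"x": 0.12,"y": -0.64,"z": 0,"wx": 0,"wy": 0,"wz": 0},
  {"x": 0.168,"y": -0.85,"z": 0,"wx": 0,"wy": 0,"wz": 0},
])

```text
time_s: 19.05
position: [0.5765, -0.0238, 0.1513]
orientation: [-3.137, -0.151, 0.002]
ft_force: [0.7, 0.5, -3.1]
grip_width: 0.199
gripper_force: 60.0
```

play_rows([
  {"x": 0.04,"y": -0.22,"z": 0,"wx": 0,"wy": 0,"wz": 0},
  {"x": 0.08,"y": -0.43,"z": 0,"wx": 0,"wy": 0,"wz": 0},
  {"x": 0.12,"y": -0.68,"z": 0,"wx": 0,"wy": 0,"wz": 0},
  {"x": 0.168,"y": -0.85,"z": 0,"wx": 0,"wy": 0,"wz": 0},
  {"x": 0.168,"y": -0.85,"z": 0,"wx": 0,"wy": 0,"wz": 0},
  {"x": 0.168,"y": -0.85,"z": 0,"wx": 0,"wy": 0,"wz": 0},
])

```text
time_s: 19.8
position: [0.5856, 0.0587, 0.1515]
orientation: [3.137, 0.148, -0.001]
ft_force: [0.5, -0.6, -2.1]
grip_width: 0.2
gripper_force: 60.0
```

Run:
```python
from plan import *
x,y=bench(-.058)
plan((x,y,.15,BY))
im=snap('side'); d=im['color'][:,:,::-1]
cv2.imwrite('pics/c6.png',cv2.resize(d[165:285,150:300],None,fx=4,fy=4,interpolation=cv2.INTER_CUBIC))
```

```text
t 19.8 p [0.5856 0.0587 0.1515] yaw 0.0944 q [-0.02  0.43 -0.24  1.82  0.12  0.91 -1.79] f [ 0.5 -0.6 -2.1] grip 17.6 60.0
-> [0.586 0.059 0.15 ] calls 1
  each of 1 : shift [ 0.002 -0.007  0.015] turn [ 0.  0. -0.]
```

View pics/c6.png

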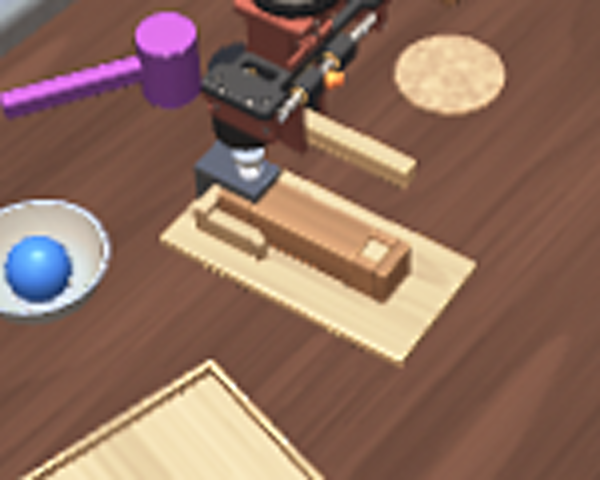

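play_rows([
  {"x": 0,"y": 0,"z": 0.12,"wx": 0,"wy": 0,"wz": 0},
  {"x": 0,"y": 0,"z": 0.22,"wx": 0,"wy": 0,"wz": 0},
  {"x": 0,"y": 0,"z": 0.3,"wx": 0,"wy": 0,"wz": 0},
  {"x": 0,"y": 0,"z": 0.38,"wx": 0,"wy": 0,"wz": 0},
  {"x": 0,"y": 0,"z": 0.38,"wx": 0,"wy": 0,"wz": 0},
])

```text
time_s: 20.48
position: [0.5856, 0.0594, 0.1133]
orientation: [3.138, 0.149, -0.001]
ft_force: [-2.0, -1.0, 1.1]
grip_width: 0.203
gripper_force: 60.0
```

play_rows([
  {"x": 0,"y": 0,"z": 0.03,"wx": 0,"wy": 0,"wz": 0},
  {"x": 0,"y": 0,"z": 0.06,"wx": 0,"wy": 0,"wz": 0},
  {"x": 0,"y": 0,"z": 0.08,"wx": 0,"wy": 0,"wz": 0},
  {"x": 0,"y": 0,"z": 0.08,"wx": 0,"wy": 0,"wz": 0},
])

```text
time_s: 20.98
position: [0.586, 0.0597, 0.1072]
orientation: [3.138, 0.149, 0.001]
ft_force: [-7.3, -2.3, 11.6]
grip_width: 0.202
gripper_force: 60.0
```

Run:
```python
from plan import *
plan()
im=snap('side'); d=im['color'][:,:,::-1]
cv2.imwrite('pics/c7.png',cv2.resize(d[185:255,170:270],None,fx=6,fy=6,interpolation=cv2.INTER_CUBIC))
```

```text
t 20.98 p [0.586  0.0597 0.1072] yaw 0.0952 q [-0.03  0.48 -0.23  1.85  0.15  0.82 -1.81] f [-7.3 -2.3 11.6] grip 17.8 60.0
```

View pics/c7.png

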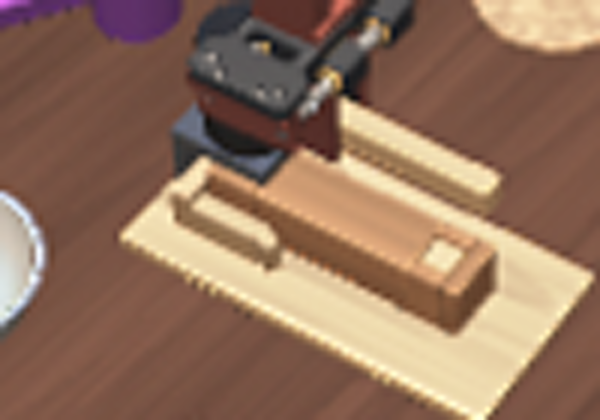

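play_rows([
  {"x": 0,"y": 0,"z": 0.02,"wx": 0,"wy": 0,"wz": 0},
  {"x": 0,"y": 0,"z": 0.04,"wx": 0,"wy": 0,"wz": 0},
  {"x": 0,"y": 0,"z": 0.04,"wx": 0,"wy": 0,"wz": 0},
])

```text
time_s: 21.4
position: [0.5854, 0.0595, 0.1042]
orientation: [3.137, 0.149, -0.0]
ft_force: [-14.0, -2.6, 23.6]
grip_width: 0.201
gripper_force: 60.0
```

play_rows([
  {"x": 0,"y": 0,"z": -0.12,"wx": 0,"wy": 0,"wz": 0},
  {"x": 0,"y": 0,"z": -0.25,"wx": 0,"wy": 0,"wz": 0},
  {"x": 0,"y": 0,"z": -0.4,"wx": 0,"wy": 0,"wz": 0},
  {"x": 0,"y": 0,"z": -0.5,"wx": 0,"wy": 0,"wz": 0},
  {"x": 0,"y": 0,"z": -0.5,"wx": 0,"wy": 0,"wz": 0},
])

```text
time_s: 22.02
position: [0.5864, 0.0599, 0.1525]
orientation: [-3.138, -0.15, -0.003]
ft_force: [0.7, -0.0, -1.9]
grip_width: 0.199
gripper_force: 60.0
```

Run:
```python
from plan import *
t=snap('top'); s=snap('side')
np.save('t4.npy',t,allow_pickle=True); np.save('s4.npy',s,allow_pickle=True)
out=[]
for im in(t,s):
    c=w2p(im,[.617,-.2015,.006])[0]
    hsv=cv2.cvtColor(im['color'],cv2.COLOR_RGB2HSV)
    m=((hsv[...,2]>165)&(hsv[...,1]<150)).astype(np.uint8)
    n,l,st,ce=cv2.connectedComponentsWithStats(m); k=l[int(round(c[1])),int(round(c[0]))]
    print(c.round(1),ce[k].round(1),st[k],p2w(im,[ce[k]],.006))
plan((.5599,-.199,.152,.021))
c=s['color'][:,:,::-1]
cv2.imwrite('pics/c8.png',cv2.resize(c[175:255,150:300],None,fx=5,fy=5,interpolation=cv2.INTER_CUBIC))
```

```text
[288.3 177.7] [288.7 177.2] [275 163  29  29 649] [[ 0.61913912 -0.20312334  0.006     ]]
[261.9 183. ] [262.  183.1] [249 174  27  20 432] [[ 0.61623075 -0.20096328  0.006     ]]
t 22.12 p [0.5856 0.0597 0.1514] yaw 0.0955 q [-0.02  0.43 -0.24  1.82  0.12  0.91 -1.79] f [-1.1  0.5 -2.9] grip 17.9 60.0
-> [ 0.56  -0.199  0.152] calls 3
  turn [0.    0.    0.047]
  each of 3 : shift [-0.104  0.86  -0.002] turn [0. 0. 0.]
```

View pics/c8.png

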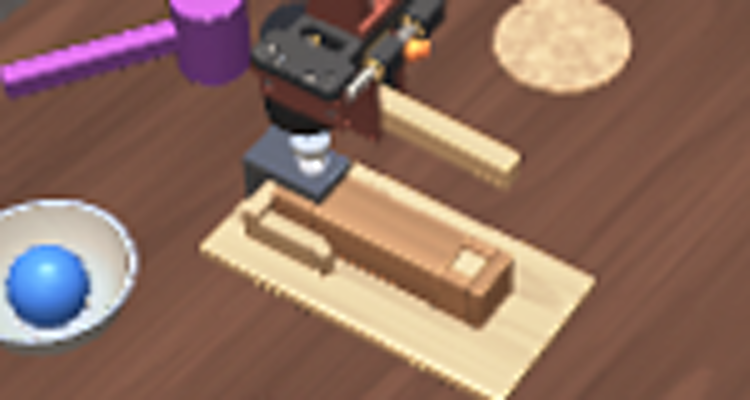

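play_rows([
  {"x": 0,"y": 0,"z": 0,"wx": 0,"wy": 0,"wz": 0.025},
  {"x": 0,"y": 0,"z": 0,"wx": 0,"wy": 0,"wz": 0.047},
  {"x": 0,"y": 0,"z": 0,"wx": 0,"wy": 0,"wz": 0.047},
])

```text
time_s: 22.5
position: [0.5856, 0.0597, 0.1514]
orientation: [3.141, 0.033, -0.001]
ft_force: [0.5, -0.3, -3.2]
grip_width: 0.2
gripper_force: 60.0
```

play_rows([
  {"x": -0.02,"y": 0.2,"z": 0,"wx": 0,"wy": 0,"wz": 0},
  {"x": -0.05,"y": 0.42,"z": 0,"wx": 0,"wy": 0,"wz": 0},
  {"x": -0.08,"y": 0.65,"z": 0,"wx": 0,"wy": 0,"wz": 0},
  {"x": -0.105,"y": 0.874,"z": 0,"wx": 0,"wy": 0,"wz": 0},
])

```text
time_s: 23.0
position: [0.5767, -0.0306, 0.1516]
orientation: [3.141, 0.032, -0.0]
ft_force: [0.1, 0.2, -3.8]
grip_width: 0.199
gripper_force: 60.0
```

play_rows([
  {"x": -0.03,"y": 0.22,"z": 0,"wx": 0,"wy": 0,"wz": 0},
  {"x": -0.05,"y": 0.43,"z": 0,"wx": 0,"wy": 0,"wz": 0},
  {"x": -0.08,"y": 0.65,"z": 0,"wx": 0,"wy": 0,"wz": 0},
  {"x": -0.105,"y": 0.874,"z": 0,"wx": 0,"wy": 0,"wz": 0},
])

```text
time_s: 23.5
position: [0.5678, -0.1181, 0.1517]
orientation: [3.141, 0.032, -0.0]
ft_force: [0.5, -0.4, -2.8]
grip_width: 0.204
gripper_force: 60.0
```

play_rows([
  {"x": -0.03,"y": 0.22,"z": 0,"wx": 0,"wy": 0,"wz": 0},
  {"x": -0.05,"y": 0.44,"z": 0,"wx": 0,"wy": 0,"wz": 0},
  {"x": -0.08,"y": 0.7,"z": 0,"wx": 0,"wy": 0,"wz": 0},
  {"x": -0.105,"y": 0.874,"z": 0,"wx": 0,"wy": 0,"wz": 0},
  {"x": -0.105,"y": 0.874,"z": 0,"wx": 0,"wy": 0,"wz": 0},
  {"x": -0.105,"y": 0.874,"z": 0.25,"wx": 0,"wy": 0,"wz": 0},
  {"x": -0.105,"y": 0.874,"z": 0.5,"wx": 0,"wy": 0,"wz": 0},
  {"x": -0.105,"y": 0.874,"z": 0.8,"wx": 0,"wy": 0,"wz": 0},
  {"x": -0.105,"y": 0.874,"z": 0.8,"wx": 0,"wy": 0,"wz": 0},
])

```text
time_s: 24.62
position: [0.5583, -0.2013, 0.0697]
orientation: [-3.139, -0.037, 0.007]
ft_force: [-0.5, -1.0, -1.9]
grip_width: 0.198
gripper_force: 60.0
```

Run:
```python
from plan import *
plan((.5597,-.2032,.06,.021),(.5597,-.2032,.030,.021))
s=snap('side')
c=s['color'][:,:,::-1]
cv2.imwrite('pics/c9.png',cv2.resize(c[160:230,210:320],None,fx=6,fy=6,interpolation=cv2.INTER_CUBIC))
```

```text
t 24.62 p [ 0.5583 -0.2013  0.0697] yaw 0.0234 q [ 0.35  0.53 -0.14  1.87  0.11  0.75 -1.4 ] f [-0.5 -1.  -1.9] grip 17.4 60.0
-> [ 0.56  -0.203  0.06 ] calls 1
  each of 1 : shift [0.014 0.02  0.097] turn [-0.001  0.003  0.001]
-> [ 0.56  -0.203  0.03 ] calls 1
  each of 1 : shift [0.  0.  0.3] turn [0. 0. 0.]
```

View pics/c9.png

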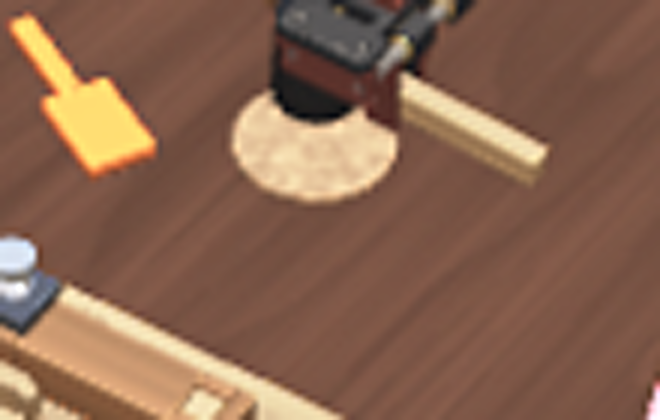

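play_rows([
  {"x": 0.01,"y": 0.01,"z": 0.2,"wx": 0,"wy": 0,"wz": 0},
  {"x": 0.01,"y": 0.01,"z": 0.35,"wx": 0,"wy": 0,"wz": 0},
  {"x": 0.01,"y": 0.01,"z": 0.4,"wx": 0,"wy": 0,"wz": 0},
  {"x": 0.01,"y": 0.01,"z": 0.4,"wx": 0,"wy": 0,"wz": 0},
  {"x": 0.01,"y": 0.01,"z": 0.4,"wx": 0,"wy": 0,"wz": 0},
])

```text
time_s: 25.3
position: [0.5614, -0.2042, 0.0321]
orientation: [3.141, 0.034, 0.001]
ft_force: [0.3, 0.2, -3.1]
grip_width: 0.204
gripper_force: 60.0
```

play_rows([
  {"x": 0,"y": 0,"z": 0.01,"wx": 0,"wy": 0,"wz": 0},
  {"x": 0,"y": 0,"z": 0.02,"wx": 0,"wy": 0,"wz": 0},
  {"x": 0,"y": 0,"z": 0.02,"wx": 0,"wy": 0,"wz": 0},
  {"x": 0,"y": 0,"z": 0.02,"wx": 0,"wy": 0,"wz": 0},
])

```text
time_s: 25.8
position: [0.561, -0.2041, 0.0297]
orientation: [3.141, 0.034, 0.0]
ft_force: [-0.8, 0.0, -3.6]
grip_width: 0.205
gripper_force: 60.0
```

Run:
```python
from plan import *
plan((.5597,-.2032,.0266,.021))
```

```text
t 25.8 p [ 0.561  -0.2041  0.0297] yaw 0.0215 q [ 0.35  0.59 -0.13  1.88  0.12  0.68 -1.41] f [-0.8  0.  -3.6] grip 18.0 60.0
-> [ 0.56  -0.203  0.027] calls 1
  each of 1 : shift [-0.013 -0.009  0.031] turn [ 0. -0.  0.]
```

play_rows([
  {"x": -0.01,"y": -0.01,"z": 0.015,"wx": 0,"wy": 0,"wz": 0},
  {"x": -0.01,"y": -0.01,"z": 0.03,"wx": 0,"wy": 0,"wz": 0},
  {"x": -0.01,"y": -0.01,"z": 0.03,"wx": 0,"wy": 0,"wz": 0},
  {"x": -0.01,"y": -0.01,"z": 0.03,"wx": 0,"wy": 0,"wz": 0},
])

```text
time_s: 26.3
position: [0.56, -0.2031, 0.0266]
orientation: [3.141, 0.034, 0.0]
ft_force: [0.0, -0.3, -2.2]
grip_width: 0.2
gripper_force: 60.0
```

play_rows([
  {"x": 0,"y": 0,"z": 0.01,"wx": 0,"wy": 0,"wz": 0},
  {"x": 0,"y": 0,"z": 0.01,"wx": 0,"wy": 0,"wz": 0},
  {"x": 0,"y": 0,"z": 0.01,"wx": 0,"wy": 0,"wz": 0},
])

```text
time_s: 26.68
position: [0.5599, -0.2031, 0.0257]
orientation: [3.141, 0.034, 0.0]
ft_force: [0.0, -1.0, -3.0]
grip_width: 0.2
gripper_force: 60.0
```

play_rows([
  {"x": 0,"y": 0,"z": 0.01,"wx": 0,"wy": 0,"wz": 0},
  {"x": 0,"y": 0,"z": 0.01,"wx": 0,"wy": 0,"wz": 0},
  {"x": 0,"y": 0,"z": 0.01,"wx": 0,"wy": 0,"wz": 0},
])

```text
time_s: 27.05
position: [0.56, -0.2032, 0.0248]
orientation: [3.141, 0.034, 0.0]
ft_force: [0.0, 0.2, -2.3]
grip_width: 0.199
gripper_force: 60.0
```

play_rows([
  {"x": 0,"y": 0,"z": 0.01,"wx": 0,"wy": 0,"wz": 0},
  {"x": 0,"y": 0,"z": 0.01,"wx": 0,"wy": 0,"wz": 0},
  {"x": 0,"y": 0,"z": 0.01,"wx": 0,"wy": 0,"wz": 0},
])

```text
time_s: 27.42
position: [0.56, -0.2032, 0.0246]
orientation: [3.141, 0.034, 0.0]
ft_force: [-3.6, 0.9, 7.3]
grip_width: 0.198
gripper_force: 60.0
```

play_rows([
  {"x": 0,"y": 0,"z": -0.008,"wx": 0,"wy": 0,"wz": 0},
  {"x": 0,"y": 0,"z": -0.008,"wx": 0,"wy": 0,"wz": 0},
  {"x": 0,"y": 0,"z": -0.008,"wx": 0,"wy": 0,"wz": 0},
  {"x": 0,"y": 0,"z": -0.008,"wx": 0,"wy": 0,"wz": 0},
  {"x": 0,"y": 0,"z": -0.008,"wx": 0,"wy": 0,"wz": 0},
], hand=1, force=30)

```text
time_s: 28.05
position: [0.56, -0.2031, 0.0244]
orientation: [3.141, 0.034, 0.0]
ft_force: [0.2, 0.3, 0.1]
grip_width: 0.73
gripper_force: 0.0
```

play_rows([
  {"x": 0,"y": 0,"z": -0.15,"wx": 0,"wy": 0,"wz": 0},
  {"x": 0,"y": 0,"z": -0.4,"wx": 0,"wy": 0,"wz": 0},
  {"x": 0,"y": 0,"z": -0.7,"wx": 0,"wy": 0,"wz": 0},
  {"x": 0,"y": 0,"z": -1,"wx": 0,"wy": 0,"wz": 0},
])

```text
time_s: 28.55
position: [0.5601, -0.2031, 0.1265]
orientation: [3.141, 0.034, 0.001]
ft_force: [-0.4, 0.4, -0.0]
grip_width: 1.002
gripper_force: 0.0
```

play_rows([
  {"x": 0,"y": 0,"z": -0.3,"wx": 0,"wy": 0,"wz": 0},
  {"x": 0,"y": 0,"z": -0.4,"wx": 0,"wy": 0,"wz": 0},
  {"x": 0,"y": 0,"z": -0.4,"wx": 0,"wy": 0,"wz": 0},
])

```text
time_s: 28.92
position: [0.5602, -0.2032, 0.1651]
orientation: [3.141, 0.034, 0.002]
ft_force: [-0.0, -0.1, -0.2]
grip_width: 1.004
gripper_force: 0.0
```

Run:
```python
from plan import *
s=snap('side'); t=snap('top'); np.save('s5.npy',s,allow_pickle=True); np.save('t5.npy',t,allow_pickle=True)
s4=np.load('s4.npy',allow_pickle=True).item(); t0=np.load('top0.npy',allow_pickle=True).item()
P=[(*bench(x,y),.052) for x in np.linspace(-.15,-.045,15) for y in np.linspace(-.02,.02,5)]
u=w2p(s,P).round().astype(int)
print('bar diff', np.abs(s['color'][u[:,1],u[:,0]].astype(int)-s4['color'][u[:,1],u[:,0]]).max(1).reshape(15,5).max(1))
def dark(im):
    c=w2p(im,[.617,-.2,.081])[0].astype(int); w=im['color'][c[1]-25:c[1]+25,c[0]-25:c[0]+25].max(2)<62
    v,uu=np.nonzero(w); return uu.min()+c[0]-25,uu.max()+c[0]-25,v.min()+c[1]-25,v.max()+c[1]-25,len(v)
print(dark(t0),dark(t))
plan((*bench(-.0662),.16,BY),(*bench(-.0662),.0228,BY))
c=np.hstack([cv2.resize(t['color'][140:250,195:310],None,fx=3.4,fy=3.4),cv2.resize(s['color'][150:260,170:285],None,fx=3.4,fy=3.4)])
cv2.imwrite('pics/d1.png',c[:,:,::-1])
```

```text
bar diff [1 1 1 1 1 1 1 1 1 1 1 1 1 2 1]
(np.int64(281), np.int64(297), np.int64(166), np.int64(183), 204) (np.int64(275), np.int64(292), np.int64(148), np.int64(188), 33)
t 29.02 p [ 0.5592 -0.2029  0.1635] yaw 0.0216 q [ 0.36  0.41 -0.15  1.8   0.08  0.93 -1.37] f [-1.4  0.1  0.4] grip 88.3 0.0
-> [0.578 0.059 0.16 ] calls 3
  turn [-0.     0.001 -0.047]
  each of 3 : shift [ 0.144 -0.862  0.012] turn [-0.  0. -0.]
-> [0.578 0.059 0.023] calls 2
  each of 2 : shift [0.    0.    0.686] turn [0. 0. 0.]
```

View pics/d1.png

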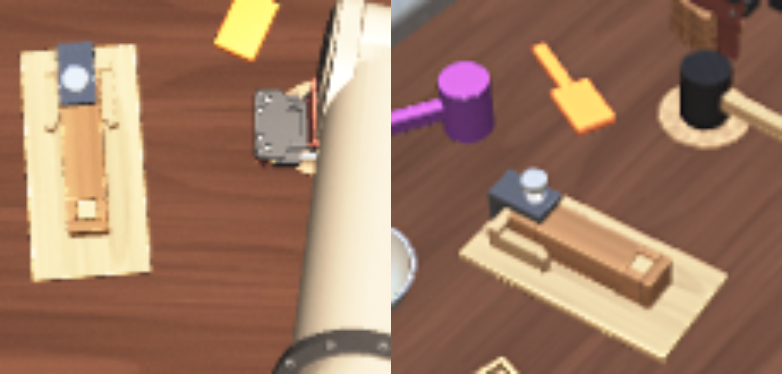

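Mallet is upright on the cork and the bar hasn't moved. Going back to the bar.

play_rows([
  {"x": 0,"y": 0,"z": 0,"wx": 0,"wy": 0,"wz": -0.025},
  {"x": 0,"y": 0,"z": 0,"wx": 0,"wy": 0,"wz": -0.047},
  {"x": 0,"y": 0,"z": 0,"wx": 0,"wy": 0,"wz": -0.047},
])

```text
time_s: 29.4
position: [0.5598, -0.2031, 0.164]
orientation: [-3.138, -0.151, 0.001]
ft_force: [0.4, 0.2, -0.4]
grip_width: 0.998
gripper_force: 0.0
```

play_rows([
  {"x": 0.05,"y": -0.29,"z": 0,"wx": 0,"wy": 0,"wz": 0},
  {"x": 0.1,"y": -0.58,"z": 0,"wx": 0,"wy": 0,"wz": 0},
  {"x": 0.144,"y": -0.862,"z": 0,"wx": 0,"wy": 0,"wz": 0},
])

```text
time_s: 29.78
position: [0.5661, -0.115, 0.1644]
orientation: [-3.138, -0.149, -0.0]
ft_force: [-0.2, -0.3, 0.6]
grip_width: 0.997
gripper_force: 0.0
```

play_rows([
  {"x": 0.05,"y": -0.29,"z": 0,"wx": 0,"wy": 0,"wz": 0},
  {"x": 0.1,"y": -0.58,"z": 0,"wx": 0,"wy": 0,"wz": 0},
  {"x": 0.144,"y": -0.862,"z": 0,"wx": 0,"wy": 0,"wz": 0},
])

```text
time_s: 30.15
position: [0.5722, -0.0278, 0.1644]
orientation: [-3.138, -0.15, -0.0]
ft_force: [0.2, 0.1, -0.3]
grip_width: 0.998
gripper_force: 0.0
```

play_rows([
  {"x": 0.05,"y": -0.29,"z": 0,"wx": 0,"wy": 0,"wz": 0},
  {"x": 0.1,"y": -0.58,"z": 0,"wx": 0,"wy": 0,"wz": 0},
  {"x": 0.144,"y": -0.862,"z": 0,"wx": 0,"wy": 0,"wz": 0},
  {"x": 0.144,"y": -0.862,"z": 0,"wx": 0,"wy": 0,"wz": 0},
  {"x": 0.144,"y": -0.862,"z": 0,"wx": 0,"wy": 0,"wz": 0},
])

```text
time_s: 30.78
position: [0.5783, 0.0571, 0.1643]
orientation: [3.137, 0.148, -0.001]
ft_force: [-0.2, -0.8, 0.2]
grip_width: 0.997
gripper_force: 0.0
```

Run:
```python
from plan import *
plan((*bench(-.0662),.08,BY),(*bench(-.0662),.0228,BY))
```

```text
t 30.77 p [0.5783 0.0571 0.1643] yaw 0.0945 q [-0.01  0.4  -0.25  1.83  0.12  0.93 -1.79] f [-0.2 -0.8  0.2] grip 87.8 0.0
-> [0.578 0.059 0.08 ] calls 1
  each of 1 : shift [-0.005 -0.017  0.843] turn [ 0.001  0.    -0.   ]
-> [0.578 0.059 0.023] calls 1
  each of 1 : shift [0.    0.    0.572] turn [0. 0. 0.]
```

play_rows([
  {"x": 0,"y": -0.01,"z": 0.3,"wx": 0,"wy": 0,"wz": 0},
  {"x": 0,"y": -0.01,"z": 0.6,"wx": 0,"wy": 0,"wz": 0},
  {"x": 0,"y": -0.01,"z": 0.84,"wx": 0,"wy": 0,"wz": 0},
])

```text
time_s: 31.15
position: [0.5779, 0.0571, 0.0793]
orientation: [3.137, 0.146, -0.001]
ft_force: [-0.2, -0.4, 0.3]
grip_width: 1.001
gripper_force: 0.0
```

play_rows([
  {"x": 0,"y": 0,"z": 0.2,"wx": 0,"wy": 0,"wz": 0},
  {"x": 0,"y": 0,"z": 0.4,"wx": 0,"wy": 0,"wz": 0},
  {"x": 0,"y": 0,"z": 0.56,"wx": 0,"wy": 0,"wz": 0},
  {"x": 0,"y": 0,"z": 0.56,"wx": 0,"wy": 0,"wz": 0},
  {"x": 0,"y": 0,"z": 0.56,"wx": 0,"wy": 0,"wz": 0},
])

```text
time_s: 31.78
position: [0.5787, 0.0591, 0.025]
orientation: [3.138, 0.149, 0.001]
ft_force: [-0.4, -0.4, 0.5]
grip_width: 0.999
gripper_force: 0.0
```

play_rows([
  {"x": 0,"y": 0,"z": 0,"wx": 0,"wy": 0,"wz": 0},
  {"x": 0,"y": 0,"z": 0,"wx": 0,"wy": 0,"wz": 0},
  {"x": 0,"y": 0,"z": 0,"wx": 0,"wy": 0,"wz": 0},
  {"x": 0,"y": 0,"z": 0,"wx": 0,"wy": 0,"wz": 0},
  {"x": 0,"y": 0,"z": 0,"wx": 0,"wy": 0,"wz": 0},
  {"x": 0,"y": 0,"z": 0,"wx": 0,"wy": 0,"wz": 0},
], hand=0, force=30)

```text
time_s: 32.52
position: [0.5782, 0.0594, 0.0245]
orientation: [3.138, 0.15, 0.0]
ft_force: [-1.0, -0.9, -0.3]
grip_width: 0.5
gripper_force: 30.0
```

Run:
```python
from plan import *
z=robot.state()['position'][2]
plan((*bench(-.17),z+.001,BY))
```

```text
t 32.52 p [0.5782 0.0594 0.0245] yaw 0.0955 q [-0.05  0.59 -0.21  1.91  0.19  0.66 -1.85] f [-1.  -0.9 -0.3] grip 44.0 30.0
-> [0.474 0.049 0.025] calls 2
  each of 2 : shift [-0.522  0.003 -0.005] turn [ 0. -0.  0.]
```

play_rows([
  {"x": -0.06,"y": 0,"z": -0.005,"wx": 0,"wy": 0,"wz": 0},
  {"x": -0.16,"y": 0,"z": -0.01,"wx": 0,"wy": 0,"wz": 0},
  {"x": -0.28,"y": 0,"z": -0.01,"wx": 0,"wy": 0,"wz": 0},
  {"x": -0.42,"y": 0,"z": -0.01,"wx": 0,"wy": 0,"wz": 0},
  {"x": -0.56,"y": 0,"z": -0.01,"wx": 0,"wy": 0,"wz": 0},
  {"x": -0.72,"y": 0,"z": -0.01,"wx": 0,"wy": 0,"wz": 0},
  {"x": -0.86,"y": 0,"z": -0.01,"wx": 0,"wy": 0,"wz": 0},
  {"x": -1,"y": 0,"z": -0.01,"wx": 0,"wy": 0,"wz": 0},
  {"x": -1,"y": 0,"z": -0.01,"wx": 0,"wy": 0,"wz": 0},
  {"x": -1,"y": 0,"z": -0.3,"wx": 0,"wy": 0,"wz": 0},
  {"x": -1,"y": 0,"z": -0.6,"wx": 0,"wy": 0,"wz": 0},
  {"x": -1,"y": 0,"z": -1,"wx": 0,"wy": 0,"wz": 0},
])

```text
time_s: 34.02
position: [0.4786, 0.0499, 0.1251]
orientation: [-3.138, -0.15, 0.001]
ft_force: [0.9, 0.2, -2.1]
grip_width: 0.499
gripper_force: 30.0
```

play_rows([
  {"x": 0,"y": 0,"z": -0.2,"wx": 0,"wy": 0,"wz": -0.06},
  {"x": 0,"y": 0,"z": -0.2,"wx": 0,"wy": 0,"wz": -0.16},
  {"x": 0,"y": 0,"z": -0.2,"wx": 0,"wy": 0,"wz": -0.26},
  {"x": 0,"y": 0,"z": -0.2,"wx": 0,"wy": 0,"wz": -0.36},
  {"x": 0,"y": 0,"z": -0.2,"wx": 0,"wy": 0,"wz": -0.46},
  {"x": 0,"y": 0,"z": -0.2,"wx": 0,"wy": 0,"wz": -0.56},
  {"x": 0,"y": 0,"z": -0.2,"wx": 0,"wy": 0,"wz": -0.66},
  {"x": 0,"y": 0,"z": -0.2,"wx": 0,"wy": 0,"wz": -0.76},
  {"x": 0,"y": 0,"z": -0.2,"wx": 0,"wy": 0,"wz": -0.86},
  {"x": 0,"y": 0,"z": -0.2,"wx": 0,"wy": 0,"wz": -0.96},
  {"x": 0,"y": 0,"z": -0.2,"wx": 0,"wy": 0,"wz": -1},
  {"x": 0,"y": 0,"z": -0.2,"wx": 0,"wy": 0,"wz": -1},
])

```text
time_s: 35.52
position: [0.4791, 0.0499, 0.1445]
orientation: [2.114, 2.324, 0.001]
ft_force: [0.4, -0.2, -2.4]
grip_width: 0.502
gripper_force: 30.0
```

Run:
```python
from plan import *
z=robot.state()['position'][2]
plan((*bench(-.17),z,BY+np.pi))
```

```text
t 35.52 p [0.4791 0.0499 0.1445] yaw 1.6652 q [ 0.26  0.31 -0.57  2.05  0.23  0.83 -0.35] f [ 0.4 -0.2 -2.4] grip 44.2 30.0
-> [0.474 0.049 0.145] calls 1
  each of 1 : shift [-0.005 -0.049 -0.   ] turn [ 0.  0. -1.]
```

play_rows([
  {"x": 0,"y": 0,"z": 0,"wx": 0,"wy": 0,"wz": -0.06},
  {"x": 0,"y": 0,"z": 0,"wx": 0,"wy": 0,"wz": -0.16},
  {"x": 0,"y": 0,"z": 0,"wx": 0,"wy": 0,"wz": -0.26},
  {"x": 0,"y": 0,"z": 0,"wx": 0,"wy": 0,"wz": -0.36},
  {"x": 0,"y": 0,"z": 0,"wx": 0,"wy": 0,"wz": -0.46},
  {"x": 0,"y": 0,"z": 0,"wx": 0,"wy": 0,"wz": -0.56},
  {"x": 0,"y": 0,"z": 0,"wx": 0,"wy": 0,"wz": -0.66},
  {"x": 0,"y": -0.01,"z": 0,"wx": 0,"wy": 0,"wz": -0.76},
  {"x": 0,"y": -0.03,"z": 0,"wx": 0,"wy": 0,"wz": -0.86},
  {"x": 0,"y": -0.05,"z": 0,"wx": 0,"wy": 0,"wz": -0.96},
  {"x": 0,"y": -0.05,"z": 0,"wx": 0,"wy": 0,"wz": -1},
  {"x": 0,"y": -0.05,"z": 0,"wx": 0,"wy": 0,"wz": -1},
])

```text
time_s: 37.02
position: [0.4739, 0.0493, 0.1445]
orientation: [-0.146, 3.138, 0.0]
ft_force: [-0.9, 0.1, -2.5]
grip_width: 0.499
gripper_force: 30.0
```

Run:
```python
from plan import *
plan((*bench(-.17),.08,BY+np.pi),(*bench(-.17),.0265,BY+np.pi))
```

```text
t 37.02 p [0.4739 0.0493 0.1445] yaw -3.0485 q [ 0.52  0.39 -0.9   2.05  0.39  0.88  1.06] f [-0.9  0.1 -2.5] grip 43.9 30.0
-> [0.474 0.049 0.08 ] calls 1
  each of 1 : shift [-0.003 -0.005  0.645] turn [ 0.     0.    -0.001]
-> [0.474 0.049 0.026] calls 1
  each of 1 : shift [0.    0.    0.535] turn [0. 0. 0.]
```

play_rows([
  {"x": 0,"y": -0.003,"z": 0.25,"wx": 0,"wy": 0,"wz": 0},
  {"x": 0,"y": -0.003,"z": 0.5,"wx": 0,"wy": 0,"wz": 0},
  {"x": 0,"y": -0.003,"z": 0.645,"wx": 0,"wy": 0,"wz": 0},
])

```text
time_s: 37.4
position: [0.4734, 0.049, 0.079]
orientation: [0.147, -3.137, 0.0]
ft_force: [-0.2, -0.1, -3.3]
grip_width: 0.5
gripper_force: 30.0
```

play_rows([
  {"x": 0,"y": 0,"z": 0.25,"wx": 0,"wy": 0,"wz": 0},
  {"x": 0,"y": 0,"z": 0.45,"wx": 0,"wy": 0,"wz": 0},
  {"x": 0,"y": 0,"z": 0.53,"wx": 0,"wy": 0,"wz": 0},
  {"x": 0,"y": 0,"z": 0.53,"wx": 0,"wy": 0,"wz": 0},
  {"x": 0,"y": 0,"z": 0.53,"wx": 0,"wy": 0,"wz": 0},
])

```text
time_s: 38.02
position: [0.4744, 0.0493, 0.0277]
orientation: [-0.149, 3.137, 0.0]
ft_force: [0.0, -0.3, -3.2]
grip_width: 0.502
gripper_force: 30.0
```

Run:
```python
from plan import *
z=.0255
plan(*[(*bench(x),z,BY+np.pi) for x in(-.12,-.08,-.067)])
```

```text
t 38.02 p [0.4744 0.0493 0.0277] yaw -3.0465 q [ 0.37  0.57 -0.74  2.13  0.62  0.67  0.86] f [ 0.  -0.3 -3.2] grip 44.2 30.0
-> [0.524 0.054 0.026] calls 1
  each of 1 : shift [-0.498 -0.004  0.023] turn [-0.     0.001  0.   ]
-> [0.564 0.057 0.026] calls 1
  each of 1 : shift [-0.4 -0.   0. ] turn [0. 0. 0.]
-> [0.577 0.059 0.026] calls 1
  each of 1 : shift [-0.13  0.    0.  ] turn [0. 0. 0.]
```

play_rows([
  {"x": -0.12,"y": 0,"z": 0.005,"wx": 0,"wy": 0,"wz": 0},
  {"x": -0.24,"y": 0,"z": 0.015,"wx": 0,"wy": 0,"wz": 0},
  {"x": -0.36,"y": 0,"z": 0.02,"wx": 0,"wy": 0,"wz": 0},
  {"x": -0.5,"y": -0.003,"z": 0.02,"wx": 0,"wy": 0,"wz": 0},
  {"x": -0.5,"y": -0.003,"z": 0.02,"wx": 0,"wy": 0,"wz": 0},
])

```text
time_s: 38.65
position: [0.525, 0.0539, 0.025]
orientation: [-0.149, 3.137, 0.001]
ft_force: [1.4, 0.3, -2.4]
grip_width: 0.498
gripper_force: 30.0
```

play_rows([
  {"x": -0.08,"y": 0,"z": 0,"wx": 0,"wy": 0,"wz": 0},
  {"x": -0.16,"y": 0,"z": 0,"wx": 0,"wy": 0,"wz": 0},
  {"x": -0.24,"y": 0,"z": 0,"wx": 0,"wy": 0,"wz": 0},
  {"x": -0.32,"y": 0,"z": 0,"wx": 0,"wy": 0,"wz": 0},
  {"x": -0.4,"y": 0,"z": 0,"wx": 0,"wy": 0,"wz": 0},
  {"x": -0.4,"y": 0,"z": 0,"wx": 0,"wy": 0,"wz": 0},
])

```text
time_s: 39.4
position: [0.564, 0.0576, 0.025]
orientation: [-0.149, 3.138, 0.001]
ft_force: [0.2, 0.5, -2.6]
grip_width: 0.499
gripper_force: 30.0
```

play_rows([
  {"x": -0.04,"y": 0,"z": 0,"wx": 0,"wy": 0,"wz": 0},
  {"x": -0.08,"y": 0,"z": 0.005,"wx": 0,"wy": 0,"wz": 0},
  {"x": -0.11,"y": 0,"z": 0.01,"wx": 0,"wy": 0,"wz": 0},
  {"x": -0.11,"y": 0,"z": 0.01,"wx": 0,"wy": 0,"wz": 0},
])

```text
time_s: 39.9
position: [0.5739, 0.0587, 0.0245]
orientation: [0.15, -3.137, 0.001]
ft_force: [-3.5, -0.2, 6.0]
grip_width: 0.497
gripper_force: 30.0
```

Run:
```python
from plan import *
plan((*bench(-.067),.0245,BY+np.pi))
```

```text
t 39.9 p [0.5739 0.0587 0.0245] yaw -3.0458 q [ 0.33  0.69 -0.72  1.9   0.63  0.79  0.93] f [-3.5 -0.2  6. ] grip 43.8 30.0
-> [0.577 0.059 0.024] calls 1
  each of 1 : shift [-0.029 -0.003  0.   ] turn [-0. -0.  0.]
```

play_rows([
  {"x": -0.01,"y": 0,"z": -0.005,"wx": 0,"wy": 0,"wz": 0},
  {"x": -0.025,"y": 0,"z": -0.005,"wx": 0,"wy": 0,"wz": 0},
  {"x": -0.035,"y": 0,"z": -0.005,"wx": 0,"wy": 0,"wz": 0},
  {"x": -0.035,"y": 0,"z": -0.005,"wx": 0,"wy": 0,"wz": 0},
])

```text
time_s: 40.4
position: [0.5779, 0.0588, 0.0245]
orientation: [-0.15, 3.138, -0.0]
ft_force: [-2.6, -0.6, 1.2]
grip_width: 0.5
gripper_force: 30.0
```

play_rows([
  {"x": -0.01,"y": 0,"z": 0,"wx": 0,"wy": 0,"wz": 0},
  {"x": -0.02,"y": 0,"z": 0,"wx": 0,"wy": 0,"wz": 0},
  {"x": -0.02,"y": 0,"z": 0,"wx": 0,"wy": 0,"wz": 0},
])

```text
time_s: 40.78
position: [0.579, 0.0589, 0.0245]
orientation: [0.15, -3.137, 0.001]
ft_force: [-6.0, -0.7, 5.4]
grip_width: 0.5
gripper_force: 30.0
```

play_rows([
  {"x": -0.01,"y": 0,"z": 0,"wx": 0,"wy": 0,"wz": 0},
  {"x": -0.02,"y": 0,"z": 0,"wx": 0,"wy": 0,"wz": 0},
  {"x": -0.02,"y": 0,"z": 0,"wx": 0,"wy": 0,"wz": 0},
])

```text
time_s: 41.15
position: [0.5791, 0.0589, 0.0245]
orientation: [0.15, -3.133, 0.003]
ft_force: [-12.2, -1.3, 12.1]
grip_width: 0.498
gripper_force: 30.0
```

play_rows([
  {"x": 0.03,"y": 0,"z": 0,"wx": 0,"wy": 0,"wz": 0},
  {"x": 0.03,"y": 0,"z": 0,"wx": 0,"wy": 0,"wz": 0},
  {"x": 0.03,"y": 0,"z": 0,"wx": 0,"wy": 0,"wz": 0},
])

```text
time_s: 41.52
position: [0.5791, 0.0589, 0.0245]
orientation: [-0.15, 3.138, 0.0]
ft_force: [-1.5, 0.5, 1.1]
grip_width: 0.501
gripper_force: 30.0
```

play_rows([
  {"x": 0,"y": 0,"z": 0,"wx": 0,"wy": 0,"wz": 0},
  {"x": 0,"y": 0,"z": 0,"wx": 0,"wy": 0,"wz": 0},
  {"x": 0,"y": 0,"z": 0,"wx": 0,"wy": 0,"wz": 0},
  {"x": 0,"y": 0,"z": 0,"wx": 0,"wy": 0,"wz": 0},
  {"x": 0,"y": 0,"z": -0.2,"wx": 0,"wy": 0,"wz": 0},
  {"x": 0,"y": 0,"z": -0.45,"wx": 0,"wy": 0,"wz": 0},
  {"x": 0,"y": 0,"z": -0.75,"wx": 0,"wy": 0,"wz": 0},
  {"x": 0,"y": 0,"z": -1,"wx": 0,"wy": 0,"wz": 0},
], hand=1)

```text
time_s: 42.52
position: [0.5792, 0.0592, 0.1271]
orientation: [-0.15, 3.136, 0.0]
ft_force: [0.4, -0.5, -0.3]
grip_width: 1.002
gripper_force: 0.0
```

play_rows([
  {"x": 0,"y": 0,"z": -0.3,"wx": 0,"wy": 0,"wz": 0},
  {"x": 0,"y": 0,"z": -0.4,"wx": 0,"wy": 0,"wz": 0.047},
  {"x": 0,"y": 0,"z": -0.4,"wx": 0,"wy": 0,"wz": 0.047},
  {"x": 0,"y": 0,"z": -0.4,"wx": 0,"wy": 0,"wz": 0.047},
])

```text
time_s: 43.02
position: [0.5785, 0.0588, 0.1645]
orientation: [0.036, -3.141, 0.001]
ft_force: [-0.3, -0.8, -0.2]
grip_width: 0.997
gripper_force: 0.0
```

Run:
```python
from plan import *
s=snap('side'); np.save('s6.npy',s,allow_pickle=True)
s5=np.load('s5.npy',allow_pickle=True).item()
# bar pose vs. first insertion; far end edge + punch region, mallet region
for n,P in(('bar',[(*bench(x,y),.052) for x in np.linspace(-.16,-.045,16) for y in np.linspace(-.026,.026,7)]),('mallet',[(x,y,.055) for x in np.linspace(.45,.58,14) for y in np.linspace(-.22,-.18,5)])):
    u=w2p(s,P).round().astype(int)
    print(n,np.abs(s['color'][u[:,1],u[:,0]].astype(int)-s5['color'][u[:,1],u[:,0]]).max(1))
plan((.56,-.2032,.16,np.pi+.021),(.56,-.2032,.0255,np.pi+.021))
```

```text
bar [  3  14  11   4   9  22   5   3  18   1  10  18   7   3   3   5  30  36
  41  12   3   4   7  89  22   4   7   3   3   3  80 157  81   3   2   3
  12   4  18  22   4  20   3  13   4   8  13  20   5   3   4   9   4   5
  21   2   3  21  11   3   7  21   3   4  22  17   3   7  27  12   3  20
  17   3   7  28  12   4  17  16   6  25  28  16   3   7   2   7  16  28
  16   3   5   3   6  15  29  15   4  12   9   7  17  29  14   3   8   9
   6  17  24  15]
mallet [2 4 5 4 3 2 4 4 2 3 2 4 4 5 3 3 4 4 4 3 2 4 4 3 3 2 5 4 3 3 3 4 4 3 4 2 4
 5 3 4 3 3 4 4 3 3 3 4 3 3 2 4 4 3 3 3 4 4 3 4 2 4 4 4 4 1 4 4 4 3]
t 43.08 p [0.5784 0.0587 0.1641] yaw -3.1188 q [ 0.41  0.52 -0.83  1.8   0.44  1.02  1.01] f [ 0.2  0.4 -0.1] grip 88.3 0.0
-> [ 0.56  -0.203  0.16 ] calls 3
  each of 3 : shift [ 0.081 -0.872  0.014] turn [-0.    -0.     0.001]
-> [ 0.56  -0.203  0.026] calls 2
  each of 2 : shift [0.    0.    0.672] turn [0. 0. 0.]
```

The bar's edges match its first insertion, and the only change is at the outer key, which now looks sunk. Back to the mallet.

play_rows([
  {"x": 0.03,"y": -0.29,"z": 0,"wx": 0,"wy": 0,"wz": 0},
  {"x": 0.06,"y": -0.58,"z": 0,"wx": 0,"wy": 0,"wz": 0},
  {"x": 0.08,"y": -0.872,"z": 0,"wx": 0,"wy": 0,"wz": 0},
])

```text
time_s: 43.45
position: [0.5721, -0.0293, 0.1638]
orientation: [0.036, -3.14, -0.0]
ft_force: [-0.3, 0.2, 0.3]
grip_width: 0.997
gripper_force: 0.0
```

play_rows([
  {"x": 0.03,"y": -0.29,"z": 0,"wx": 0,"wy": 0,"wz": 0},
  {"x": 0.06,"y": -0.58,"z": 0,"wx": 0,"wy": 0,"wz": 0},
  {"x": 0.08,"y": -0.872,"z": 0,"wx": 0,"wy": 0,"wz": 0},
])

```text
time_s: 43.82
position: [0.5659, -0.1167, 0.1638]
orientation: [0.036, -3.14, -0.001]
ft_force: [0.4, -0.7, -0.5]
grip_width: 0.999
gripper_force: 0.0
```

play_rows([
  {"x": 0.03,"y": -0.29,"z": 0,"wx": 0,"wy": 0,"wz": 0},
  {"x": 0.06,"y": -0.58,"z": 0,"wx": 0,"wy": 0,"wz": 0},
  {"x": 0.08,"y": -0.872,"z": 0,"wx": 0,"wy": 0,"wz": 0},
  {"x": 0.08,"y": -0.872,"z": 0,"wx": 0,"wy": 0,"wz": 0},
  {"x": 0.08,"y": -0.872,"z": 0,"wx": 0,"wy": 0,"wz": 0},
])

```text
time_s: 44.45
position: [0.5603, -0.2019, 0.1641]
orientation: [0.036, -3.141, -0.002]
ft_force: [-0.1, 0.1, 0.3]
grip_width: 0.997
gripper_force: 0.0
```

Run:
```python
from plan import *
plan((.56,-.2032,.08,np.pi+.021),(.56,-.2032,.0255,np.pi+.021))
```

```text
t 44.45 p [ 0.5603 -0.2019  0.1641] yaw -3.1187 q [ 0.83  0.53 -0.79  1.77  0.43  1.03  1.47] f [-0.1  0.1  0.3] grip 87.8 0.0
-> [ 0.56  -0.203  0.08 ] calls 1
  each of 1 : shift [ 0.003 -0.014  0.841] turn [ 0.001 -0.     0.001]
-> [ 0.56  -0.203  0.026] calls 1
  each of 1 : shift [0.    0.    0.545] turn [0. 0. 0.]
```

play_rows([
  {"x": 0,"y": -0.007,"z": 0.3,"wx": 0,"wy": 0,"wz": 0},
  {"x": 0,"y": -0.007,"z": 0.6,"wx": 0,"wy": 0,"wz": 0},
  {"x": 0,"y": -0.007,"z": 0.84,"wx": 0,"wy": 0,"wz": 0},
])

```text
time_s: 44.82
position: [0.5603, -0.2018, 0.0794]
orientation: [0.038, -3.141, -0.002]
ft_force: [-0.3, -0.1, 0.2]
grip_width: 1.002
gripper_force: 0.0
```

play_rows([
  {"x": 0,"y": 0,"z": 0.2,"wx": 0,"wy": 0,"wz": 0},
  {"x": 0,"y": 0,"z": 0.4,"wx": 0,"wy": 0,"wz": 0},
  {"x": 0,"y": 0,"z": 0.55,"wx": 0,"wy": 0,"wz": 0},
  {"x": 0,"y": 0,"z": 0.55,"wx": 0,"wy": 0,"wz": 0},
  {"x": 0,"y": 0,"z": 0.55,"wx": 0,"wy": 0,"wz": 0},
])

```text
time_s: 45.45
position: [0.561, -0.2039, 0.026]
orientation: [-0.034, 3.14, -0.0]
ft_force: [1.2, -0.4, 0.4]
grip_width: 1.0
gripper_force: 0.0
```

play_rows([
  {"x": 0,"y": 0,"z": 0,"wx": 0,"wy": 0,"wz": 0},
  {"x": 0,"y": 0,"z": 0,"wx": 0,"wy": 0,"wz": 0},
  {"x": 0,"y": 0,"z": 0,"wx": 0,"wy": 0,"wz": 0},
  {"x": 0,"y": 0,"z": 0,"wx": 0,"wy": 0,"wz": 0},
  {"x": 0,"y": 0,"z": 0,"wx": 0,"wy": 0,"wz": 0},
  {"x": 0,"y": 0,"z": 0,"wx": 0,"wy": 0,"wz": 0},
  {"x": 0,"y": 0,"z": 0,"wx": 0,"wy": 0,"wz": 0},
  {"x": 0,"y": 0,"z": 0,"wx": 0,"wy": 0,"wz": 0},
], hand=0, force=60)

```text
time_s: 46.45
position: [0.5604, -0.2038, 0.0254]
orientation: [0.034, -3.141, -0.0]
ft_force: [-0.3, 1.5, 0.3]
grip_width: 0.201
gripper_force: 60.0
```

Run:
```python
from plan import *
p=robot.state()['position']; x,y=bench(-.058)
plan((p[0],p[1],.155,np.pi+.021),(x,y,.155,BY+np.pi))
```

```text
t 46.45 p [ 0.5604 -0.2038  0.0254] yaw -3.12 q [ 0.74  0.7  -0.67  1.85  0.59  0.8   1.35] f [-0.3  1.5  0.3] grip 17.7 60.0
-> [ 0.56  -0.204  0.155] calls 2
  each of 2 : shift [ 0.     0.    -0.648] turn [ 0. -0.  0.]
-> [0.586 0.059 0.155] calls 3
  turn [ 0.     0.    -0.047]
  each of 3 : shift [-0.167  0.866  0.   ] turn [ 0.  0. -0.]
```

play_rows([
  {"x": 0,"y": 0,"z": -0.15,"wx": 0,"wy": 0,"wz": 0},
  {"x": 0,"y": 0,"z": -0.35,"wx": 0,"wy": 0,"wz": 0},
  {"x": 0,"y": 0,"z": -0.65,"wx": 0,"wy": 0,"wz": 0},
  {"x": 0,"y": 0,"z": -1,"wx": 0,"wy": 0,"wz": 0},
])

```text
time_s: 46.95
position: [0.5601, -0.2038, 0.1274]
orientation: [0.034, -3.141, 0.0]
ft_force: [0.4, 0.2, -3.7]
grip_width: 0.198
gripper_force: 60.0
```

play_rows([
  {"x": 0,"y": 0,"z": -0.28,"wx": 0,"wy": 0,"wz": -0.02},
  {"x": 0,"y": 0,"z": -0.28,"wx": 0,"wy": 0,"wz": -0.047},
  {"x": 0,"y": 0,"z": -0.28,"wx": 0,"wy": 0,"wz": -0.047},
])

```text
time_s: 47.32
position: [0.5597, -0.204, 0.1529]
orientation: [0.15, -3.137, -0.0]
ft_force: [-0.8, 0.3, -2.9]
grip_width: 0.199
gripper_force: 60.0
```

play_rows([
  {"x": -0.04,"y": 0.2,"z": 0,"wx": 0,"wy": 0,"wz": 0},
  {"x": -0.08,"y": 0.42,"z": 0,"wx": 0,"wy": 0,"wz": 0},
  {"x": -0.12,"y": 0.64,"z": 0,"wx": 0,"wy": 0,"wz": 0},
  {"x": -0.167,"y": 0.866,"z": 0,"wx": 0,"wy": 0,"wz": 0},
])

```text
time_s: 47.82
position: [0.5681, -0.1133, 0.1524]
orientation: [0.152, -3.136, -0.002]
ft_force: [-0.6, -0.6, -2.0]
grip_width: 0.198
gripper_force: 60.0
```

play_rows([
  {"x": -0.04,"y": 0.22,"z": 0,"wx": 0,"wy": 0,"wz": 0},
  {"x": -0.08,"y": 0.43,"z": 0,"wx": 0,"wy": 0,"wz": 0},
  {"x": -0.12,"y": 0.64,"z": 0,"wx": 0,"wy": 0,"wz": 0},
  {"x": -0.167,"y": 0.866,"z": 0,"wx": 0,"wy": 0,"wz": 0},
])

```text
time_s: 48.32
position: [0.5762, -0.0257, 0.1524]
orientation: [0.152, -3.136, -0.002]
ft_force: [-0.1, -0.3, -2.7]
grip_width: 0.199
gripper_force: 60.0
```

play_rows([
  {"x": -0.04,"y": 0.22,"z": 0,"wx": 0,"wy": 0,"wz": 0},
  {"x": -0.08,"y": 0.43,"z": 0,"wx": 0,"wy": 0,"wz": 0},
  {"x": -0.12,"y": 0.68,"z": 0,"wx": 0,"wy": 0,"wz": 0},
  {"x": -0.167,"y": 0.866,"z": 0,"wx": 0,"wy": 0,"wz": 0},
  {"x": -0.167,"y": 0.866,"z": 0,"wx": 0,"wy": 0,"wz": 0},
  {"x": -0.167,"y": 0.866,"z": 0,"wx": 0,"wy": 0,"wz": 0},
])

```text
time_s: 49.08
position: [0.5854, 0.0586, 0.153]
orientation: [0.149, -3.137, 0.001]
ft_force: [0.0, -1.1, -3.3]
grip_width: 0.198
gripper_force: 60.0
```

Run:
```python
from plan import *
plan((*bench(-.058),.1065,BY+np.pi))
```

```text
t 49.08 p [0.5854 0.0586 0.153 ] yaw -3.0469 q [ 0.41  0.54 -0.83  1.79  0.47  1.01  1.07] f [ 0.  -1.1 -3.3] grip 17.5 60.0
-> [0.586 0.059 0.106] calls 1
  each of 1 : shift [-0.005  0.009  0.465] turn [-0.    -0.001 -0.   ]
```

play_rows([
  {"x": -0.005,"y": 0.005,"z": 0.12,"wx": 0,"wy": 0,"wz": 0},
  {"x": -0.005,"y": 0.005,"z": 0.22,"wx": 0,"wy": 0,"wz": 0},
  {"x": -0.005,"y": 0.005,"z": 0.3,"wx": 0,"wy": 0,"wz": 0},
  {"x": -0.005,"y": 0.005,"z": 0.38,"wx": 0,"wy": 0,"wz": 0},
  {"x": -0.005,"y": 0.005,"z": 0.44,"wx": 0,"wy": 0,"wz": 0},
  {"x": -0.005,"y": 0.005,"z": 0.48,"wx": 0,"wy": 0,"wz": 0},
  {"x": -0.005,"y": 0.005,"z": 0.48,"wx": 0,"wy": 0,"wz": 0},
])

```text
time_s: 49.95
position: [0.586, 0.0599, 0.1062]
orientation: [-0.15, 3.138, -0.002]
ft_force: [-4.6, -2.4, 6.6]
grip_width: 0.204
gripper_force: 60.0
```

play_rows([
  {"x": 0,"y": 0,"z": 0.02,"wx": 0,"wy": 0,"wz": 0},
  {"x": 0,"y": 0,"z": 0.04,"wx": 0,"wy": 0,"wz": 0},
  {"x": 0,"y": 0,"z": 0.04,"wx": 0,"wy": 0,"wz": 0},
])

```text
time_s: 50.32
position: [0.5855, 0.0601, 0.1038]
orientation: [0.15, -3.138, 0.004]
ft_force: [-13.4, -4.7, 22.8]
grip_width: 0.202
gripper_force: 60.0
```

play_rows([
  {"x": 0,"y": 0,"z": -0.12,"wx": 0,"wy": 0,"wz": 0},
  {"x": 0,"y": 0,"z": -0.25,"wx": 0,"wy": 0,"wz": 0},
  {"x": 0,"y": 0,"z": -0.4,"wx": 0,"wy": 0,"wz": 0},
  {"x": 0,"y": 0,"z": -0.52,"wx": 0,"wy": 0,"wz": 0},
  {"x": 0,"y": 0,"z": -0.52,"wx": 0,"wy": 0,"wz": 0.047},
  {"x": 0,"y": 0,"z": -0.52,"wx": 0,"wy": 0,"wz": 0.047},
  {"x": 0,"y": 0,"z": -0.52,"wx": 0,"wy": 0,"wz": 0.047},
])

```text
time_s: 51.2
position: [0.5859, 0.06, 0.1534]
orientation: [0.036, -3.141, 0.0]
ft_force: [-0.1, 0.5, -3.0]
grip_width: 0.202
gripper_force: 60.0
```

Run:
```python
from plan import *
plan((.56,-.2032,.155,np.pi+.021))
```

```text
t 51.2 p [0.5859 0.06   0.1534] yaw -3.1186 q [ 0.4   0.54 -0.81  1.79  0.45  1.01  1.  ] f [-0.1  0.5 -3. ] grip 17.8 60.0
-> [ 0.56  -0.203  0.155] calls 3
  each of 3 : shift [ 0.106 -0.875 -0.005] turn [-0.    -0.     0.001]
```

play_rows([
  {"x": 0.02,"y": -0.2,"z": 0,"wx": 0,"wy": 0,"wz": 0},
  {"x": 0.05,"y": -0.42,"z": 0,"wx": 0,"wy": 0,"wz": 0},
  {"x": 0.08,"y": -0.65,"z": 0,"wx": 0,"wy": 0,"wz": 0},
  {"x": 0.106,"y": -0.875,"z": 0,"wx": 0,"wy": 0,"wz": 0},
])

```text
time_s: 51.7
position: [0.5768, -0.0303, 0.1532]
orientation: [0.032, -3.141, 0.001]
ft_force: [-0.2, -0.3, -2.9]
grip_width: 0.201
gripper_force: 60.0
```

play_rows([
  {"x": 0.03,"y": -0.22,"z": 0,"wx": 0,"wy": 0,"wz": 0},
  {"x": 0.05,"y": -0.43,"z": 0,"wx": 0,"wy": 0,"wz": 0},
  {"x": 0.08,"y": -0.65,"z": 0,"wx": 0,"wy": 0,"wz": 0},
  {"x": 0.106,"y": -0.875,"z": 0,"wx": 0,"wy": 0,"wz": 0},
])

```text
time_s: 52.2
position: [0.5678, -0.1179, 0.1532]
orientation: [0.033, -3.141, 0.001]
ft_force: [0.9, -0.2, -3.4]
grip_width: 0.202
gripper_force: 60.0
```

play_rows([
  {"x": 0.03,"y": -0.22,"z": 0,"wx": 0,"wy": 0,"wz": 0},
  {"x": 0.05,"y": -0.44,"z": 0,"wx": 0,"wy": 0,"wz": 0},
  {"x": 0.08,"y": -0.7,"z": 0,"wx": 0,"wy": 0,"wz": 0},
  {"x": 0.106,"y": -0.875,"z": 0,"wx": 0,"wy": 0,"wz": 0},
  {"x": 0.106,"y": -0.875,"z": 0,"wx": 0,"wy": 0,"wz": 0},
  {"x": 0.106,"y": -0.875,"z": 0.25,"wx": 0,"wy": 0,"wz": 0},
  {"x": 0.106,"y": -0.875,"z": 0.5,"wx": 0,"wy": 0,"wz": 0},
  {"x": 0.106,"y": -0.875,"z": 0.8,"wx": 0,"wy": 0,"wz": 0},
  {"x": 0.106,"y": -0.875,"z": 1,"wx": 0,"wy": 0,"wz": 0},
  {"x": 0.106,"y": -0.875,"z": 1,"wx": 0,"wy": 0,"wz": 0},
])

```text
time_s: 53.45
position: [0.559, -0.2021, 0.0522]
orientation: [0.036, -3.139, -0.002]
ft_force: [0.4, 0.2, -2.9]
grip_width: 0.203
gripper_force: 60.0
```

Run:
```python
from plan import *
plan((.56,-.2032,.028,np.pi+.021))
```

```text
t 53.45 p [ 0.559  -0.2021  0.0522] yaw -3.1189 q [ 0.76  0.66 -0.7   1.84  0.56  0.85  1.37] f [ 0.4  0.2 -2.9] grip 17.9 60.0
-> [ 0.56  -0.203  0.028] calls 1
  each of 1 : shift [-0.011 -0.011  0.242] turn [ 0.001 -0.002  0.001]
```

play_rows([
  {"x": 0,"y": -0.003,"z": 0.1,"wx": 0,"wy": 0,"wz": 0},
  {"x": 0,"y": -0.003,"z": 0.2,"wx": 0,"wy": 0,"wz": 0},
  {"x": 0,"y": -0.003,"z": 0.24,"wx": 0,"wy": 0,"wz": 0},
  {"x": 0,"y": -0.003,"z": 0.24,"wx": 0,"wy": 0,"wz": 0},
  {"x": 0,"y": -0.003,"z": 0.24,"wx": 0,"wy": 0,"wz": 0},
])

```text
time_s: 54.08
position: [0.5601, -0.2034, 0.0298]
orientation: [-0.034, 3.141, -0.0]
ft_force: [-0.0, 0.3, -3.4]
grip_width: 0.199
gripper_force: 60.0
```

play_rows([
  {"x": 0,"y": 0,"z": 0.015,"wx": 0,"wy": 0,"wz": 0},
  {"x": 0,"y": 0,"z": 0.025,"wx": 0,"wy": 0,"wz": 0},
  {"x": 0,"y": 0,"z": 0.025,"wx": 0,"wy": 0,"wz": 0},
  {"x": 0,"y": 0,"z": 0.025,"wx": 0,"wy": 0,"wz": 0},
])

```text
time_s: 54.58
position: [0.5599, -0.2034, 0.027]
orientation: [-0.034, 3.141, -0.0]
ft_force: [-0.3, 0.8, -2.6]
grip_width: 0.2
gripper_force: 60.0
```

play_rows([
  {"x": 0,"y": 0,"z": 0.015,"wx": 0,"wy": 0,"wz": 0},
  {"x": 0,"y": 0,"z": 0.02,"wx": 0,"wy": 0,"wz": 0},
  {"x": 0,"y": 0,"z": 0.02,"wx": 0,"wy": 0,"wz": 0},
])

```text
time_s: 54.95
position: [0.5598, -0.2033, 0.0249]
orientation: [0.034, -3.141, -0.0]
ft_force: [0.6, 0.1, -2.7]
grip_width: 0.2
gripper_force: 60.0
```

play_rows([
  {"x": 0,"y": 0,"z": 0.01,"wx": 0,"wy": 0,"wz": 0},
  {"x": 0,"y": 0,"z": 0.01,"wx": 0,"wy": 0,"wz": 0},
  {"x": 0,"y": 0,"z": 0.01,"wx": 0,"wy": 0,"wz": 0},
])

```text
time_s: 55.32
position: [0.56, -0.2034, 0.0241]
orientation: [-0.034, 3.141, -0.0]
ft_force: [-0.2, 0.1, -0.4]
grip_width: 0.202
gripper_force: 60.0
```

play_rows([
  {"x": 0,"y": 0,"z": 0.004,"wx": 0,"wy": 0,"wz": 0},
  {"x": 0,"y": 0,"z": 0.004,"wx": 0,"wy": 0,"wz": 0},
])

```text
time_s: 55.58
position: [0.5599, -0.2034, 0.024]
orientation: [-0.034, 3.141, -0.001]
ft_force: [-2.8, 1.5, 4.3]
grip_width: 0.201
gripper_force: 60.0
```

play_rows([
  {"x": 0,"y": 0,"z": 0,"wx": 0,"wy": 0,"wz": 0},
  {"x": 0,"y": 0,"z": 0,"wx": 0,"wy": 0,"wz": 0},
  {"x": 0,"y": 0,"z": 0,"wx": 0,"wy": 0,"wz": 0},
  {"x": 0,"y": 0,"z": 0,"wx": 0,"wy": 0,"wz": 0},
  {"x": 0,"y": 0,"z": 0,"wx": 0,"wy": 0,"wz": 0},
], hand=1, force=30)

```text
time_s: 56.2
position: [0.5599, -0.2034, 0.0235]
orientation: [-0.034, 3.141, 0.0]
ft_force: [0.6, 0.1, 1.1]
grip_width: 0.732
gripper_force: 0.0
```

play_rows([
  {"x": 0,"y": 0,"z": -0.15,"wx": 0,"wy": 0,"wz": 0},
  {"x": 0,"y": 0,"z": -0.4,"wx": 0,"wy": 0,"wz": 0},
  {"x": 0,"y": 0,"z": -0.7,"wx": 0,"wy": 0,"wz": 0},
  {"x": 0,"y": 0,"z": -1,"wx": 0,"wy": 0,"wz": 0},
])

```text
time_s: 56.7
position: [0.56, -0.2033, 0.1255]
orientation: [-0.034, 3.141, -0.0]
ft_force: [-0.6, 0.5, -0.4]
grip_width: 1.002
gripper_force: 0.0
```

play_rows([
  {"x": 0,"y": 0,"z": -0.3,"wx": 0,"wy": 0,"wz": 0},
  {"x": 0,"y": 0,"z": -0.4,"wx": 0,"wy": 0,"wz": -0.047},
  {"x": 0,"y": 0,"z": -0.4,"wx": 0,"wy": 0,"wz": -0.047},
  {"x": 0,"y": 0,"z": -0.4,"wx": 0,"wy": 0,"wz": -0.047},
])

```text
time_s: 57.2
position: [0.5595, -0.2034, 0.1634]
orientation: [0.148, -3.138, -0.0]
ft_force: [0.4, 1.0, -0.2]
grip_width: 1.002
gripper_force: 0.0
```

Run:
```python
from plan import *
s=snap('side'); np.save('s7.npy',s,allow_pickle=True)
for f in('s5','s6'):
  s5=np.load(f+'.npy',allow_pickle=True).item()
  for n,P in(('bar',[(*bench(x,y),.052) for x in np.linspace(-.16,-.045,16) for y in np.linspace(-.026,.026,7)]),('mallet',[(x,y,.055) for x in np.linspace(.45,.52,8) for y in np.linspace(-.22,-.18,5)])):
    u=w2p(s,P).round().astype(int)
    print(f,n,np.abs(s['color'][u[:,1],u[:,0]].astype(int)-s5['color'][u[:,1],u[:,0]]).max(1))
# gripped bar centre = TCP at stop contact
plan((*bench(-.0662),.16,BY+np.pi))
```

```text
s5 bar [  1  11   9   2   7  20   3   1  16   2   8  15   4   1   1   7  28  38
  43   9   2   1   4  88  21   3   5   2   2   5  79 156  79   1   5   1
  14   7  16  18   1  19   2  15   7   6  11  17   2   1   4  12   2   2
  18   0   1  23  13   2   5  18   1   2  23  19   1   4  26  11   1  22
  20   1   5  25  11   1  19  19   3  22  25  14   2   8   4   3  13  26
  15   2   7   5   4  12  26  14   2  14  12   4  14  27  13   1  10  12
   4  14  22  13]
s5 mallet [ 1  9  4  2  2  1  5  6  0  4  2 34  5  6  7  3 34  6  5  8  2 11  4  1
  5  1 10  3  2  5  1 10  4  3 21  1 10  3  4  5]
s6 bar [2 3 2 2 2 2 2 2 2 2 2 3 3 2 2 2 2 2 2 3 1 3 3 2 2 2 2 1 1 2 2 1 3 3 3 2 2
 3 2 4 3 1 1 2 3 2 2 3 3 2 2 3 2 3 3 2 3 3 2 2 2 3 2 2 2 2 3 3 1 2 2 2 3 2
 2 3 1 3 2 3 3 3 3 2 1 2 2 4 3 3 2 1 2 2 2 3 3 2 3 2 3 3 3 2 1 2 3 3 2 3 2
 2]
s6 mallet [ 1  5  1  3  1  1  9  2  2  1  1 37  2  2 10  1 37  3  2 11  1 15  1  2
  2  1 15  1  1  3  2 14  2  1 17  1 14  2  1  2]
t 57.25 p [ 0.5594 -0.2033  0.1631] yaw -3.0473 q [ 0.84  0.53 -0.8   1.77  0.44  1.03  1.54] f [-0.1 -0.4 -0.5] grip 88.2 0.0
-> [0.578 0.059 0.16 ] calls 3
  each of 3 : shift [-0.143  0.864  0.01 ] turn [ 0.    -0.001 -0.   ]
```

Bar unmoved and the mallet is back. Going to the bar to pull it out.

play_rows([
  {"x": -0.05,"y": 0.29,"z": 0,"wx": 0,"wy": 0,"wz": 0},
  {"x": -0.1,"y": 0.58,"z": 0,"wx": 0,"wy": 0,"wz": 0},
  {"x": -0.143,"y": 0.864,"z": 0,"wx": 0,"wy": 0,"wz": 0},
])

```text
time_s: 57.62
position: [0.5655, -0.115, 0.1629]
orientation: [0.149, -3.137, -0.001]
ft_force: [0.4, 0.0, 0.6]
grip_width: 0.997
gripper_force: 0.0
```

play_rows([
  {"x": -0.05,"y": 0.29,"z": 0,"wx": 0,"wy": 0,"wz": 0},
  {"x": -0.1,"y": 0.58,"z": 0,"wx": 0,"wy": 0,"wz": 0},
  {"x": -0.143,"y": 0.864,"z": 0,"wx": 0,"wy": 0,"wz": 0},
])

```text
time_s: 58.0
position: [0.5715, -0.0275, 0.1629]
orientation: [0.149, -3.137, -0.0]
ft_force: [0.1, 0.3, -0.0]
grip_width: 1.0
gripper_force: 0.0
```

play_rows([
  {"x": -0.05,"y": 0.29,"z": 0,"wx": 0,"wy": 0,"wz": 0},
  {"x": -0.1,"y": 0.58,"z": 0,"wx": 0,"wy": 0,"wz": 0},
  {"x": -0.143,"y": 0.864,"z": 0,"wx": 0,"wy": 0,"wz": 0},
  {"x": -0.143,"y": 0.864,"z": 0,"wx": 0,"wy": 0,"wz": 0},
  {"x": -0.143,"y": 0.864,"z": 0,"wx": 0,"wy": 0,"wz": 0},
  {"x": -0.143,"y": 0.864,"z": 0.3,"wx": 0,"wy": 0,"wz": 0},
  {"x": -0.143,"y": 0.864,"z": 0.6,"wx": 0,"wy": 0,"wz": 0},
  {"x": -0.143,"y": 0.864,"z": 0.8,"wx": 0,"wy": 0,"wz": 0},
  {"x": -0.143,"y": 0.864,"z": 0.8,"wx": 0,"wy": 0,"wz": 0},
])

```text
time_s: 59.12
position: [0.577, 0.0575, 0.0822]
orientation: [0.148, -3.135, 0.001]
ft_force: [-0.1, -0.5, -0.2]
grip_width: 1.001
gripper_force: 0.0
```

Run:
```python
from plan import *
plan((*bench(-.0662),.0245,BY+np.pi))
```

```text
t 59.12 p [0.577  0.0575 0.0822] yaw -3.0474 q [ 0.37  0.62 -0.77  1.86  0.55  0.89  1.  ] f [-0.1 -0.5 -0.2] grip 88.1 0.0
-> [0.578 0.059 0.024] calls 1
  each of 1 : shift [-0.009  0.012  0.577] turn [-0.    -0.002 -0.001]
```

play_rows([
  {"x": 0,"y": 0.007,"z": 0.2,"wx": 0,"wy": 0,"wz": 0},
  {"x": 0,"y": 0.007,"z": 0.4,"wx": 0,"wy": 0,"wz": 0},
  {"x": 0,"y": 0.007,"z": 0.56,"wx": 0,"wy": 0,"wz": 0},
  {"x": 0,"y": 0.007,"z": 0.56,"wx": 0,"wy": 0,"wz": 0},
  {"x": 0,"y": 0.007,"z": 0.56,"wx": 0,"wy": 0,"wz": 0},
])

```text
time_s: 59.75
position: [0.5781, 0.0597, 0.0278]
orientation: [-0.15, 3.138, 0.0]
ft_force: [-1.1, -0.5, 0.8]
grip_width: 1.001
gripper_force: 0.0
```

play_rows([
  {"x": 0,"y": 0,"z": 0,"wx": 0,"wy": 0,"wz": 0},
  {"x": 0,"y": 0,"z": 0,"wx": 0,"wy": 0,"wz": 0},
  {"x": 0,"y": 0,"z": 0,"wx": 0,"wy": 0,"wz": 0},
  {"x": 0,"y": 0,"z": 0,"wx": 0,"wy": 0,"wz": 0},
  {"x": 0,"y": 0,"z": 0,"wx": 0,"wy": 0,"wz": 0},
  {"x": 0,"y": 0,"z": 0,"wx": 0,"wy": 0,"wz": 0},
], hand=0, force=30)

```text
time_s: 60.5
position: [0.5778, 0.0593, 0.0276]
orientation: [0.15, -3.138, 0.0]
ft_force: [-0.2, 0.2, 1.4]
grip_width: 0.495
gripper_force: 30.0
```

play_rows([
  {"x": 0.06,"y": 0,"z": -0.005,"wx": 0,"wy": 0,"wz": 0},
  {"x": 0.16,"y": 0,"z": -0.01,"wx": 0,"wy": 0,"wz": 0},
  {"x": 0.28,"y": 0,"z": -0.01,"wx": 0,"wy": 0,"wz": 0},
  {"x": 0.42,"y": 0,"z": -0.01,"wx": 0,"wy": 0,"wz": 0},
  {"x": 0.56,"y": 0,"z": -0.01,"wx": 0,"wy": 0,"wz": 0},
  {"x": 0.72,"y": 0,"z": -0.01,"wx": 0,"wy": 0,"wz": 0},
  {"x": 0.86,"y": 0,"z": -0.01,"wx": 0,"wy": 0,"wz": 0},
  {"x": 1,"y": 0,"z": -0.01,"wx": 0,"wy": 0,"wz": 0},
  {"x": 1,"y": 0,"z": -0.01,"wx": 0,"wy": 0,"wz": 0},
  {"x": 1,"y": 0,"z": -0.3,"wx": 0,"wy": 0,"wz": 0},
  {"x": 1,"y": 0,"z": -0.6,"wx": 0,"wy": 0,"wz": 0},
  {"x": 1,"y": 0,"z": -0.9,"wx": 0,"wy": 0,"wz": 0},
])

```text
time_s: 62.0
position: [0.4788, 0.0501, 0.1186]
orientation: [-0.15, 3.137, 0.001]
ft_force: [0.5, -1.0, -3.1]
grip_width: 0.496
gripper_force: 30.0
```

Run:
```python
from fit import fit
from plan import *
s=snap('side'); t=snap('top')
np.save('s8.npy',s,allow_pickle=True); np.save('t8.npy',t,allow_pickle=True)
c=np.hstack([cv2.resize(t['color'][150:260,100:215],None,fx=3.4,fy=3.4),cv2.resize(s['color'][190:340,130:287],(391,374))])
cv2.imwrite('pics/d2.png',c[:,:,::-1])
plan()
```

```text
t 62.1 p [0.4809 0.0506 0.1202] yaw -3.0466 q [ 0.49  0.43 -0.88  2.06  0.45  0.84  1.02] f [ 0.7  0.7 -3.3] grip 44.0 30.0
```

View pics/d2.png

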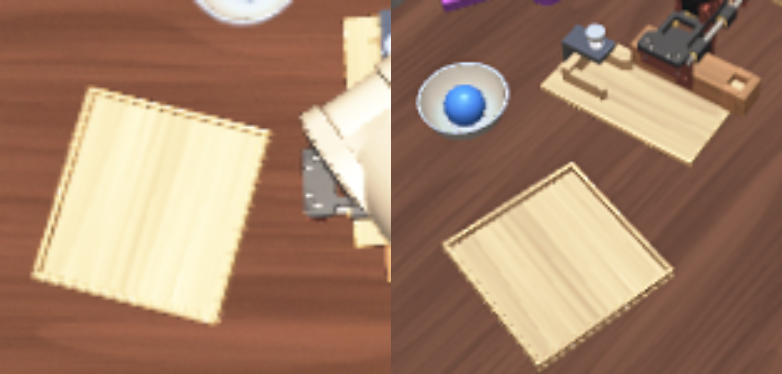

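Run:
```python
from fit import fit
from plan import *
s=np.load('s8.npy',allow_pickle=True).item()
uv=(np.array([(52,243),(182,163),(282,272),(149,362)])+.5)/2.491-.5+[130,190]
print(fit(s,[[.11,.105,.02],[.11,-.105,.02],[-.11,-.105,.02],[-.11,.105,.02]],uv,-.2,0))
plan((.478,.336,.12,np.pi-.205))
```

```text
(array([ 0.47562923,  0.33878773, -0.22093696]), np.float64(1.4755279624056925))
t 62.1 p [0.4809 0.0506 0.1202] yaw -3.0466 q [ 0.49  0.43 -0.88  2.06  0.45  0.84  1.02] f [ 0.7  0.7 -3.3] grip 44.0 30.0
-> [0.478 0.336 0.12 ] calls 3
  turn [0.001 0.004 0.191]
  each of 3 : shift [0.203 0.929 0.001] turn [0. 0. 0.]
```

play_rows([
  {"x": 0,"y": 0,"z": 0,"wx": 0,"wy": 0,"wz": 0.06},
  {"x": 0,"y": 0,"z": 0,"wx": 0,"wy": 0,"wz": 0.13},
  {"x": 0,"y": 0,"z": 0,"wx": 0,"wy": 0,"wz": 0.197},
  {"x": 0,"y": 0,"z": 0,"wx": 0,"wy": 0,"wz": 0.197},
  {"x": 0,"y": 0,"z": 0,"wx": 0,"wy": 0,"wz": 0.197},
])

```text
time_s: 62.72
position: [0.4781, 0.0499, 0.117]
orientation: [-0.332, -3.123, 0.0]
ft_force: [0.7, 1.4, -2.7]
grip_width: 0.5
gripper_force: 30.0
```

play_rows([
  {"x": 0.05,"y": 0.2,"z": 0,"wx": 0,"wy": 0,"wz": 0},
  {"x": 0.1,"y": 0.44,"z": 0,"wx": 0,"wy": 0,"wz": 0},
  {"x": 0.16,"y": 0.68,"z": 0,"wx": 0,"wy": 0,"wz": 0},
  {"x": 0.215,"y": 0.929,"z": 0,"wx": 0,"wy": 0,"wz": 0},
])

```text
time_s: 63.22
position: [0.4769, 0.1458, 0.1172]
orientation: [-0.334, -3.124, 0.0]
ft_force: [0.5, -0.1, -3.0]
grip_width: 0.502
gripper_force: 30.0
```

play_rows([
  {"x": 0.05,"y": 0.23,"z": 0,"wx": 0,"wy": 0,"wz": 0},
  {"x": 0.1,"y": 0.46,"z": 0,"wx": 0,"wy": 0,"wz": 0},
  {"x": 0.16,"y": 0.69,"z": 0,"wx": 0,"wy": 0,"wz": 0},
  {"x": 0.215,"y": 0.929,"z": 0,"wx": 0,"wy": 0,"wz": 0},
])

```text
time_s: 63.72
position: [0.4757, 0.2412, 0.1172]
orientation: [-0.334, -3.124, 0.0]
ft_force: [-0.4, 0.5, -2.6]
grip_width: 0.497
gripper_force: 30.0
```

play_rows([
  {"x": 0.05,"y": 0.23,"z": 0,"wx": 0,"wy": 0,"wz": 0},
  {"x": 0.1,"y": 0.46,"z": 0,"wx": 0,"wy": 0,"wz": 0},
  {"x": 0.16,"y": 0.72,"z": 0,"wx": 0,"wy": 0,"wz": 0},
  {"x": 0.215,"y": 0.929,"z": 0,"wx": 0,"wy": 0,"wz": 0},
  {"x": 0.215,"y": 0.929,"z": 0,"wx": 0,"wy": 0,"wz": 0},
  {"x": 0.215,"y": 0.929,"z": 0,"wx": 0,"wy": 0,"wz": 0},
])

```text
time_s: 64.47
position: [0.4745, 0.3347, 0.117]
orientation: [-0.336, -3.123, 0.002]
ft_force: [-0.1, -0.8, -3.9]
grip_width: 0.498
gripper_force: 30.0
```

Run:
```python
from plan import *
plan((.477,.337,.06,np.pi-.214),(.477,.337,.0235,np.pi-.214))
```

```text
t 64.47 p [0.4745 0.3347 0.117 ] yaw 2.9275 q [-0.14  0.57 -0.78  1.84  0.49  0.94  0.22] f [-0.1 -0.8 -3.9] grip 43.8 30.0
-> [0.477 0.337 0.06 ] calls 1
  each of 1 : shift [-0.019  0.028  0.57 ] turn [-0.001 -0.    -0.   ]
-> [0.477 0.337 0.024] calls 1
  each of 1 : shift [0.    0.    0.365] turn [0. 0. 0.]
```

play_rows([
  {"x": -0.015,"y": 0.02,"z": 0.15,"wx": 0,"wy": 0,"wz": 0},
  {"x": -0.015,"y": 0.02,"z": 0.35,"wx": 0,"wy": 0,"wz": 0},
  {"x": -0.015,"y": 0.02,"z": 0.55,"wx": 0,"wy": 0,"wz": 0},
  {"x": -0.015,"y": 0.02,"z": 0.72,"wx": 0,"wy": 0,"wz": 0},
  {"x": -0.015,"y": 0.02,"z": 0.86,"wx": 0,"wy": 0,"wz": 0},
  {"x": -0.015,"y": 0.02,"z": 0.92,"wx": 0,"wy": 0,"wz": 0},
  {"x": -0.015,"y": 0.02,"z": 0.92,"wx": 0,"wy": 0,"wz": 0},
  {"x": -0.015,"y": 0.02,"z": 0.92,"wx": 0,"wy": 0,"wz": 0},
])

```text
time_s: 65.47
position: [0.4767, 0.338, 0.0262]
orientation: [0.335, 3.123, 0.001]
ft_force: [0.0, 0.4, -2.3]
grip_width: 0.498
gripper_force: 30.0
```

play_rows([
  {"x": 0,"y": 0,"z": 0.015,"wx": 0,"wy": 0,"wz": 0},
  {"x": 0,"y": 0,"z": 0.02,"wx": 0,"wy": 0,"wz": 0},
  {"x": 0,"y": 0,"z": 0.02,"wx": 0,"wy": 0,"wz": 0},
])

```text
time_s: 65.85
position: [0.4764, 0.3376, 0.0237]
orientation: [0.336, 3.123, 0.0]
ft_force: [0.3, 0.8, -2.8]
grip_width: 0.498
gripper_force: 30.0
```

play_rows([
  {"x": 0,"y": 0,"z": 0.01,"wx": 0,"wy": 0,"wz": 0},
  {"x": 0,"y": 0,"z": 0.018,"wx": 0,"wy": 0,"wz": 0},
  {"x": 0,"y": 0,"z": 0.018,"wx": 0,"wy": 0,"wz": 0},
  {"x": 0,"y": 0,"z": 0.018,"wx": 0,"wy": 0,"wz": 0},
])

```text
time_s: 66.35
position: [0.4763, 0.3376, 0.0217]
orientation: [-0.336, -3.124, 0.0]
ft_force: [-1.3, 0.2, -2.4]
grip_width: 0.501
gripper_force: 30.0
```

play_rows([
  {"x": 0,"y": 0,"z": 0.006,"wx": 0,"wy": 0,"wz": 0},
  {"x": 0,"y": 0,"z": 0.008,"wx": 0,"wy": 0,"wz": 0},
  {"x": 0,"y": 0,"z": 0.008,"wx": 0,"wy": 0,"wz": 0},
])

```text
time_s: 66.72
position: [0.4764, 0.3376, 0.0216]
orientation: [0.336, 3.123, -0.0]
ft_force: [-1.4, -2.2, 5.2]
grip_width: 0.501
gripper_force: 30.0
```

play_rows([
  {"x": 0,"y": 0,"z": 0,"wx": 0,"wy": 0,"wz": 0},
  {"x": 0,"y": 0,"z": 0,"wx": 0,"wy": 0,"wz": 0},
  {"x": 0,"y": 0,"z": 0,"wx": 0,"wy": 0,"wz": 0},
  {"x": 0,"y": 0,"z": 0,"wx": 0,"wy": 0,"wz": 0},
  {"x": 0,"y": 0,"z": -0.2,"wx": 0,"wy": 0,"wz": 0},
  {"x": 0,"y": 0,"z": -0.5,"wx": 0,"wy": 0,"wz": 0},
  {"x": 0,"y": 0,"z": -1,"wx": 0,"wy": 0,"wz": 0},
], hand=1)

```text
time_s: 67.6
position: [0.4756, 0.3371, 0.1221]
orientation: [-0.335, -3.122, 0.002]
ft_force: [-0.5, 0.4, -0.4]
grip_width: 0.999
gripper_force: 0.0
```

play_rows([
  {"x": 0,"y": 0,"z": -0.4,"wx": 0,"wy": 0,"wz": 0},
  {"x": 0,"y": 0,"z": -0.8,"wx": 0,"wy": 0,"wz": 0},
  {"x": -0.1,"y": -0.5,"z": -0.8,"wx": 0,"wy": 0,"wz": 0},
  {"x": -0.2,"y": -1,"z": -0.8,"wx": 0,"wy": 0,"wz": 0},
])

```text
time_s: 68.1
position: [0.4746, 0.2353, 0.2028]
orientation: [0.332, 3.122, 0.002]
ft_force: [0.8, -0.9, -0.1]
grip_width: 1.002
gripper_force: 0.0
```

play_rows([
  {"x": -0.1,"y": -0.5,"z": 0,"wx": 0,"wy": 0,"wz": 0},
  {"x": -0.2,"y": -1,"z": 0,"wx": 0,"wy": 0,"wz": 0},
  {"x": -0.2,"y": -1,"z": 0,"wx": 0,"wy": 0,"wz": 0},
  {"x": -0.2,"y": -1,"z": 0,"wx": 0,"wy": 0,"wz": 0},
])

```text
time_s: 68.6
position: [0.4731, 0.1345, 0.202]
orientation: [0.335, 3.122, 0.001]
ft_force: [-0.2, 0.8, -0.7]
grip_width: 1.002
gripper_force: 0.0
```

Run:
```python
from plan import *
s=snap('side'); t=snap('top')
a=cv2.resize(s['color'][250:345,145:255],(400,345),interpolation=cv2.INTER_CUBIC)
b=cv2.resize(t['color'][165:260,100:210],(400,345),interpolation=cv2.INTER_CUBIC)
c=cv2.resize(s['color'][150:225,215:330],(400,250),interpolation=cv2.INTER_CUBIC)
d=cv2.resize(t['color'][100:250,90:330],(400,250),interpolation=cv2.INTER_CUBIC)
cv2.imwrite('pics/d3.png',np.vstack([np.hstack([a,b]),np.hstack([c,d])])[:,:,::-1])
plan()
```

```text
t 68.7 p [0.4729 0.1355 0.2017] yaw 2.9302 q [ 0.33  0.31 -0.87  1.96  0.28  0.99  0.69] f [-0.1  0.7 -0.7] grip 88.1 0.0
```

View pics/d3.png

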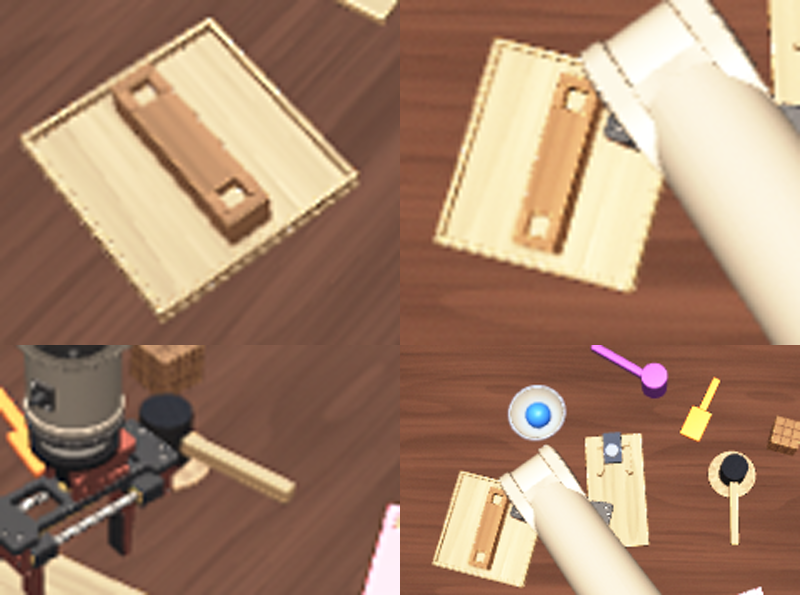

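Both keys are sunk, the bar lies flat in the tray, and the mallet stands centred on its coaster with the bystanders unmoved. Handing in.

```bash
python3 -c "
from station import robot
print(robot.job_done())"
```

```text
the job is handed in; nothing more can be done
None
```

I handed the job in at about 69 s of the 210 s allowed. Only one walnut bar was on the table: both its keys are sunk, it lies flat in the tray, the mallet stands upright on its coaster, and the bowl, cube and clacker are where they were.

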